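# Pull the filler strainer of a hydraulic power pack

## Task

The filler strainer of the small hydraulic power pack has to come out for cleaning. Press its filler cap down against the sprung seal, turn it anticlockwise (seen from above) until you feel the stop, lift it off and set it down the right way up in the empty black tray beside the power pack; then draw the strainer out of the neck by its red handle and put it in the same tray, standing or lying. Do not force the cap at its stop or while it is locked, set both parts down rather than drop them, and leave the screwdriver, the spanner and the roll of tape where they lie.

Things in the scene. Friction and masses are not known exactly. Their poses are not given: they have to be found in the camera images.
- power_pack: Hydraulic power pack, fixed: blue tank 150 x 274 mm with a dark lid plate 75 mm above the bench, a grey motor and a gauge at one end (y under -25 mm, up to 180 mm above the bench), the filler neck at the other. Origin: centre of its underside, on the bench. Own x: from the front (level glass and gauge face -x) to the back; y along the tank, towards the neck; z up.
- neck_rim (a point): Centre of the rim of the filler neck, 109 mm above the bench, at y = +75 mm of the power pack, with its axes. The neck is upright, 38 mm in outer radius; a black rubber sleeve (the sprung seal, 42.5 mm radius) slides on it, its top 13 mm above the rim when free. A bayonet ring, hidden by the cap, is inside the neck; its bore is 28 mm in radius.
- filler_cap: Steel cap on the neck, 0.22 kg, 88 mm across the flange (22 to 27 mm up), a dome of 36 mm radius up to 69 mm, a black grip bar on top up to 99 mm. Origin: on its axis, at the foot of its spigot (26 mm radius); z up, x along the bar. A sprung seal under the flange holds it up with some 4 N. It fits with 2 mm of play. The foot is flat: it stands by itself.
- cap_bar (a point): Grip point on the cap's axis, 89 mm above its origin, 10 mm below the top of the grip bar. The bar is 64 mm long along x, 14 mm wide along y and stands 30 mm above the dome. The point has the cap's axes. With the cap locked it is 77 mm above the neck's rim. Turning the pressed cap takes about 0.1 N m of torque; a clear rise (0.3 to 0.6 N m) means the stop; over 1 N m is wrenching.
- cap_lugs (a point): On the cap's axis at the top of its two lugs (along +x and -x, out to 33 mm), 6 mm above the foot. They lie in recesses under the bayonet ring. Pushed 5 to 8 mm down (9 N at most, 8 mm is the bottom) they pass a 4 mm step; anticlockwise from above they then meet a hard stop, hidden, 45 to 85 degrees on, and leave through slots only in the last 10 degrees before it: 35 mm up is clear.
- strainer: Strainer, 118 mm tall, 0.14 kg: brass-coloured cylinder of 22 mm radius, a steel rim of 25.5 mm radius 46 to 49 mm up, a flat red handle on top. Hangs by its rim in the neck, upright, hidden by the cap at first. Origin: on its axis under its flat foot, on which it stands by itself; z up. It draws straight up with 2.5 mm of play; 95 mm of lift clears neck and seal.
- strainer_handle (a point): Grip point on the red handle, on the strainer's axis, 98 mm above its origin and 20 mm below the handle's top. The handle is 22 mm wide along x, 11 mm thick along y, from 66 to 118 mm above the origin; in the neck its top is 42 mm above the neck's rim and 29 mm above the free seal. The point has the strainer's axes.
- parts_tray: Open black plastic tray, 130 x 270 mm over its rim, 44 mm tall, 0.35 kg, loose and empty, left of the power pack (another at the back of the bench has things in it). Origin: centre of the underside; y the long way, z up. Inside: x = -57 to +57 mm, y = -128 to +128 mm, floor 2 mm up, walls up to 42 mm. A 36 mm high divider at y = +30 mm parts a long bay (y below 29 mm) from a short bay (y above 31 mm).
- long_bay (a point): Middle of the floor of the tray's long bay (114 x 157 mm), at x = 0, y = -50 mm of the tray, with the tray's axes.
- short_bay (a point): Middle of the floor of the tray's short bay (114 x 97 mm), at x = 0, y = +79 mm of the tray, with the tray's axes.
- screwdriver: Screwdriver with a blue handle, 254 mm long, lying loose on the bench; leave it alone. Origin: centre of its underside, long way along its own y.
- spanner: Combination spanner, 180 mm long, lying loose in front of the power pack (another lies at the left end of the bench); leave it alone. Origin: centre of its underside, long way along its own y.
- tape_roll: Roll of masking tape, 72 mm across, 24 mm tall, lying loose on the bench behind the power pack (not the one in the tray at the back); leave it alone. Origin: centre of its underside.
Things that resemble listed ones, but are neither listed nor needed, are in the scene too. Leave any blue or pink look-alike of the filler_cap alone.

How it is judged (in metres and radians):
On the way, in this order (a step that is already met when the one before it is completed fails the run):
1. the cap is off: clear above the neck, still the right way up, with the strainer left in the neck (z of filler_cap in the frame of power_pack above 0.135 m and angle between filler_cap's own z axis and vertical below 0.5 rad and z of strainer in the frame of power_pack below 0.06 m), for 0.1 s.
2. the strainer is drawn up out of the neck (z of strainer in the frame of power_pack above 0.105 m), for 0.1 s.
At the end, for the whole second after the job is handed in: The cap stands upright (within 0.15 rad) on the tray's floor (foot under 12 mm above the tray's underside); the strainer is in the tray too, standing or lying (foot inside the walls, at most 45 mm up); the tray stands flat on the bench; all three are released and at rest (x of filler_cap in the frame of parts_tray between -0.05 and 0.05 m and y of filler_cap in the frame of parts_tray between -0.12 and 0.12 m and z of filler_cap in the frame of parts_tray between -0.005 and 0.012 m and angle between filler_cap's own z axis and vertical below 0.15 rad and x of strainer in the frame of parts_tray between -0.058 and 0.058 m and y of strainer in the frame of parts_tray between -0.129 and 0.129 m and z of strainer in the frame of parts_tray between -0.005 and 0.045 m and angle between parts_tray's own z axis and vertical below 0.05 rad and height (world z) of parts_tray below 0.01 m and linear speed of each of filler_cap, strainer, parts_tray below 0.02 m/s); the robot touches nothing.
It fails at once if the cap is forced in its neck, wrenched on at its stop or pulled while it is still locked (contact force over 50 N; pressing and turning it takes about 10 to 20 N) (contact force between filler_cap and power_pack above 50 N).
It fails at once if the cap is dropped (falls free at over 0.8 m/s, about 3 cm of fall) (linear speed of filler_cap above 0.8 m/s and contact force between the fingers and filler_cap below 0.05 N).
It fails at once if the strainer is dropped (falls free at over 0.8 m/s, about 3 cm of fall) (linear speed of strainer above 0.8 m/s and contact force between the fingers and strainer below 0.05 N).
It fails at once if the screwdriver, the spanner or the roll of tape is moved more than 4 cm (distance of any of screwdriver, spanner, tape_roll from where it was at the start of the episode above 0.04 m).
It also fails if it takes over 72 s, if anything falls off the work surface, if the arm or the gripper's body presses on something with over 40 N, if the wrist force passes 120 N, or if a joint passes its speed limit or range.

## Robot

A 6-joint arm with a two-finger parallel gripper is mounted at the origin on a cart in front of the work surface, level with it; the furniture and walls round the work are solid. World frame = base frame: x ahead of the robot, y to its left, z up, the work surface at z = 0. Lengths are in mm, angles in rad, forces in N, time in s.
With the tool pointing down it reaches from about 375 to 750 mm from the base axis. Payload 9 kg.
Tool frame: the origin (TCP) lies at the very end of the fingers, on their centre line; the grasp point (between the pads) lies 19 mm behind it; z points along the fingers, y is the direction in which the jaws open and shut (so a half turn about z gives the same grasp; the last joint's range is limited). The gripper opens to 85 mm and grips with 20 to 120 N. Pads are 22 mm wide; open, the fingers measure 114 mm over their backs; the gripper's body (76 mm by 85 mm) begins 54 mm behind the grasp point. The pads swing forward as they close: fully open they stand 13 mm farther back than shut.
Start: joints at [-1.422, 0.104, 0.097, 1.564, 0, 1.353], TCP at [215.19, -560.116, 231.331] pointing down, gripper open.
Joint ranges: [-2.99, 2.99], [-0.84, 1.86], [-1.1, 1.16], [-1.84, 2.11], [-1.51, 1.56], [-3.14, 3.14]. Speed limits (rad/s): [2.22, 2.22, 2.57, 3.14, 3.14, 3.14].

## Interface

Orientations are given as a unit quaternion [x, y, z, w].
In Python, from bench import env gives the robot as it stands.
- The arm moves only by the tool step_arm, never from a script. Its argument "plan" is a list of rows, each a list of 7 numbers: the shift along the tool's x, y, z normalised to -1 to 1, where 1 is 0.75 m, then the turn, a rotation vector about the tool's x, y, z normalised to -1 to 1, where 1 is 0.1 rad, then the opening, from -1 (shut) to 1 (fully open), so that 0 is half open. In form: [[x, y, z, wx, wy, wz, grip], ...]. A call has 1 to 12 rows; each row shifts and turns the pose as measured when the row begins, along the tool's axes as they then stand; what a row does not reach is not made up. A row lasts 1/12 s, in which the tool goes at most 41.7 mm and 7.16 degrees, less where a joint would pass 70% of its speed; a pose out of reach is approached as far as the arm can. A call with a number of a shift or a turn outside -1 to 1 is refused whole. A call with a gripper value outside its range is refused whole. The fingers move at their own pace and stop on an object; "grip_force" is the grip in N (left out, the last holds). Time passes only in rows, so rows that do not move let the fingers close. It gives the time, the measured TCP pose, the force and the opening at its end, in the units of the state.
- env.get_state(): the state, without advancing time (a new reading comes with each control period).
- env.read_camera(name): name is "scene" or "top" or "wrist"; returns a dict with "image" (384x512x3 uint8, red, green, blue), "fx", "fy", "cx", "cy" (pixels), "T" (4x4, takes a point from camera to world coordinates). Camera axes: x right, y up, looking along -z (the intrinsics and any distortion apply to the point x, -y, -z); pixel columns grow to the right and rows downward; lengths in mm; the calibration is good to about 2 mm. A picture is of the moment at which its call begins. There is no depth.
- env.hand_in(): hands the job in, once; it reports no verdict.
The state is a dict: "time_s": time; "joints": joint angles; "qd": joint speeds; "joint_torque": joint torques, N m; "ee_pos": TCP position; "tool_rot": TCP orientation; "wrist_force": force on the tool from outside, world axes, zero at the start; "moment": the same for the moment, N m; "width": finger opening in mm.
Only numpy, scipy, OpenCV 4.12 (cv2) and the standard library are available. Lean on these libraries where they do the work, as an engineer would, in place of code of your own. Each camera call takes 0.05 s, during which the arm holds its last target.

## Working session

There is one attempt and no reset: what is moved stays moved. The work goes in short steps, Python scripts to look and compute and a tool call to move; the robot and the scene stay as the last step left them, time stands still between calls to the robot, and variables do not carry over. Pictures are saved under pics/ and viewed, and the job is handed in when it is done.

Besides the shell and the picture viewer there is one more tool, called after "Emit:" as a command line: name --pt "numbers of a row" for each row, then --argument value for the rest. step_arm: Moves the arm, as the interface text tells. Scaled input: -1 to 1 covers 0.75 m each way for a shift and 0.1 rad each way for a turn. Its arguments: {"type":"object","properties":{"plan":{"type":"array","items":{"type":"array","items":{"type":"number","minimum":-1,"maximum":1}}},"grip_force":{"type":"number"}},"required":["plan"]}

```bash
mkdir -p pics; cat > h.py <<'E'
from bench import env
import numpy as np, cv2
from scipy.spatial.transform import Rotation as R
def shot(name,fn):
    c=env.read_camera(name); cv2.imwrite('pics/'+fn,c['image'][:,:,::-1]); 
    np.savez('pics/'+fn+'.npz',**{k:c[k] for k in c}); return c
def ray(c,u,v):
    T=np.array(c['T']); p=np.array([(u-c['cx'])/c['fx'],-(v-c['cy'])/c['fy'],-1.])
    d=T[:3,:3]@p; return T[:3,3],d/np.linalg.norm(d)
def plane(c,u,v,z):
    o,d=ray(c,u,v); return o+d*(z-o[2])/d[2]
def proj(c,P):
    T=np.array(c['T']); q=T[:3,:3].T@(np.array(P,float)-T[:3,3]); return c['cx']+c['fx']*q[0]/-q[2], c['cy']+c['fy']*q[1]/q[2]
def tri(obs):
    A=np.zeros((3,3));b=np.zeros(3)
    for c,u,v in obs:
        o,d=ray(c,u,v);M=np.eye(3)-np.outer(d,d);A+=M;b+=M@o
    P=np.linalg.solve(A,b)
    return P,[np.linalg.norm((np.eye(3)-np.outer(ray(c,u,v)[1],ray(c,u,v)[1]))@(P-ray(c,u,v)[0])) for c,u,v in obs]
def load(fn): return {k:(v if v.ndim else v.item()) for k,v in np.load('pics/'+fn+'.npz',allow_pickle=True).items()}
E
python3 - <<'E'
from h import *
s=env.get_state(); print(s)
for n in ('scene','top','wrist'):
    c=shot(n,n+'0.png'); print(n,[k for k in c],c['fx'],c['cx'],c['cy'],np.round(c['T'],3).tolist())
E
```

```text
{'time_s': 0.0, 'joints': array([-1.42171334e+00,  1.04739547e-01,  9.64501803e-02,  1.56388094e+00,
       -1.31021692e-05,  1.35307697e+00]), 'qd': array([-0.00137548,  0.00126286, -0.00090596, -0.00143391,  0.00043142,
        0.0004887 ]), 'joint_torque': array([ 3.50200771e-04, -5.56933308e+01,  5.03646684e+01,  1.69276673e-02,
       -2.41173248e-04, -7.26493937e-06]), 'ee_pos': array([ 215.12264268, -559.74989344,  230.48824665]), 'tool_rot': array([ 9.83228860e-01,  1.82374717e-01,  1.70244511e-05, -6.86811873e-04]), 'wrist_force': array([ 0.18254123,  0.66045171, -0.37392057]), 'moment': array([0.01583775, 0.02522788, 0.04230379]), 'width': 85.15222009256037}
scene ['image', 'fx', 'fy', 'cx', 'cy', 'T'] 423.05896278394573 259.41948192311133 188.27939533231498 [[-0.547, 0.39, -0.741, -382.777], [-0.837, -0.244, 0.49, 533.794], [0.01, 0.888, 0.459, 740.476], [0.0, 0.0, 0.0, 1.0]]
top ['image', 'fx', 'fy', 'cx', 'cy', 'T'] 354.33249482510945 255.35126032981597 190.139378812708 [[0.01, 0.995, -0.103, 447.702], [-1.0, 0.01, -0.002, -82.719], [-0.001, 0.103, 0.995, 1112.139], [0.0, 0.0, 0.0, 1.0]]
wrist ['image', 'fx', 'fy', 'cx', 'cy', 'T'] 305.9008357244902 258.9277166339023 188.09024510289765 [[0.359, 0.896, 0.262, 281.354], [-0.933, 0.345, 0.099, -535.516], [-0.002, -0.28, 0.96, 372.937], [0.0, 0.0, 0.0, 1.0]]
```

View pics/scene0.png

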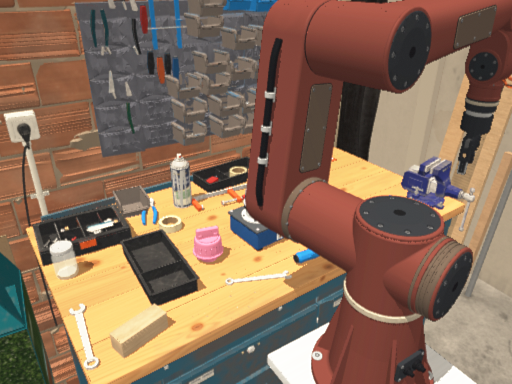

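View pics/top0.png

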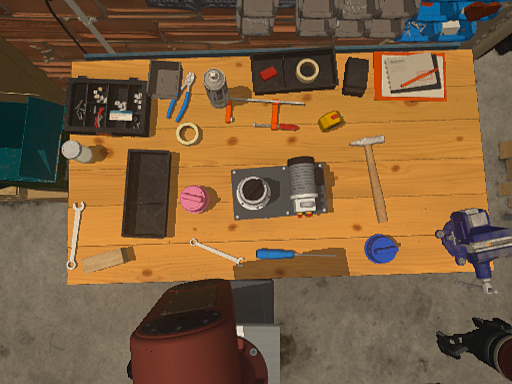

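View pics/wrist0.png

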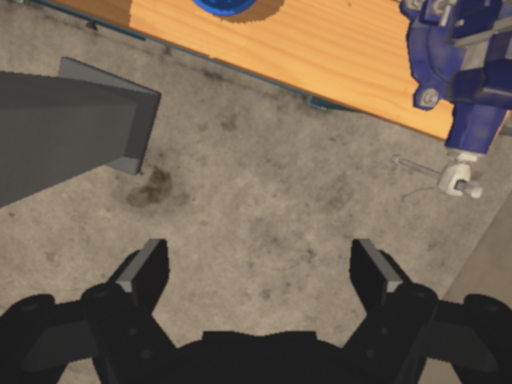

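The steel cap is on the power pack at top (254,191). The pink look-alike at (195,199) and the blue one at (381,249) don't fit, because the target is steel and sits on the neck. The empty black tray with a divider is at (147,193); the other trays, at (110,105) and (293,72), have things in them. Next is an enlarged crop to confirm, plus rough positions.

```bash
python3 - <<'E'
from h import *
c=load('top0.png'); im=c['image'][:,:,::-1]
crop=im[135:250,110:340]; cv2.imwrite('pics/crop0.png',cv2.resize(crop,None,fx=3.4,fy=3.4,interpolation=cv2.INTER_CUBIC))
for n,u,v,z in [('cap top',254,189,186),('tray a',128,151,44),('b',171,151,44),('c',166,237,44),('d',122,236,44),('pink',195,199,80),('tape',188,133,24),('sp1',193,241,5),('sp2',241,263,5),('sd',256,254,20),('sd2',336,256,10),('lid1',233,168,75),('lid2',235,219,75),('lid3',326,214,75),('lid4',324,164,75)]:
    print(n,plane(c,u,v,z).round(0))
E
```

```text
cap top [547. -77. 186.]
tray a [675. 312.  44.]
b [676. 180.  44.]
c [415. 185.  44.]
d [416. 317.  44.]
pink [527.  96.  80.]
tape [739. 133.  24.]
sp1 [402. 111.   5.]
sp2 [337. -38.   5.]
sd [366. -84.  20.]
sd2 [ 361. -330.   10.]
lid1 [621. -13.  75.]
lid2 [470. -22.  75.]
lid3 [ 487. -287.   75.]
lid4 [ 635. -283.   75.]
```

View pics/crop0.png

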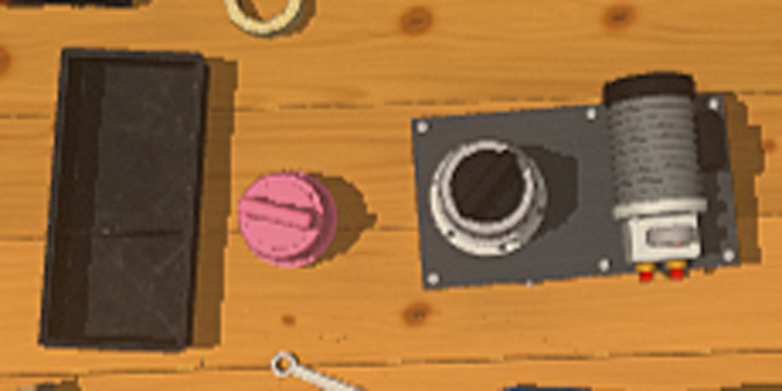

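Emit:
step_arm --pt "0.041 -0.03 -0.012 0 0 0 1" --pt "0.041 -0.03 -0.012 0 0 0 1" --pt "0.041 -0.03 -0.012 0 0 0 1" --pt "0.041 -0.03 -0.012 0 0 0 1" --pt "0.041 -0.03 -0.012 0 0 0 1" --pt "0.041 -0.03 -0.012 0 0 0 1" --pt "0.041 -0.03 -0.012 0 0 0 1" --pt "0.041 -0.03 -0.012 0 0 0 1" --pt "0.041 -0.03 -0.012 0 0 0 1" --pt "0.041 -0.03 -0.012 0 0 0 1" --pt "0.041 -0.03 -0.012 0 0 0 1" --pt "0.041 -0.03 -0.012 0 0 0 1"

```text
time_s: 1.15
ee_pos: [467.9, -162.9, 337.6]
tool_rot: [0.984, 0.176, -0.001, -0.005]
wrist_force: [1.0, -0.9, -0.6]
width: 85.4
```

Emit:
step_arm --pt "0.036 -0.022 -0.01 0 0 0 1" --pt "0.036 -0.022 -0.01 0 0 0 1" --pt "0.036 -0.022 0 0 0 0 1" --pt "0 0 0 0 0 0 1" --pt "0 0 0 0 0 0 1"

```text
time_s: 1.57
ee_pos: [531.8, -76.9, 355.5]
tool_rot: [0.984, 0.18, 0.001, -0.005]
wrist_force: [-0.1, 0.5, -0.4]
width: 85.3
```

```bash
python3 - <<'E'
from h import *
s=env.get_state(); print(s['ee_pos'],s['joints'],s['qd'].round(3))
c=shot('wrist','w1.png'); cv2.imwrite('pics/w1b.png',cv2.resize(c['image'][:,:,::-1],(800,600),interpolation=cv2.INTER_CUBIC))
shot('scene','s1.png')
E
```

```text
[531.81928514 -76.94171124 355.50045345] [-0.3926764  -0.01370739  0.20548312  1.79463051  0.00930362  2.38616556] [ 0.053  0.029  0.016 -0.007  0.016  0.03 ]
```

View pics/w1b.png

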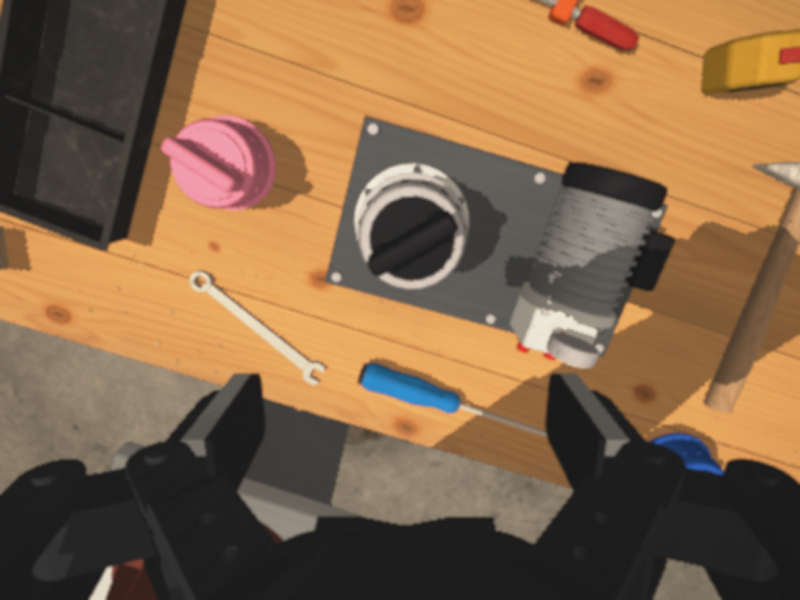

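View pics/s1.png

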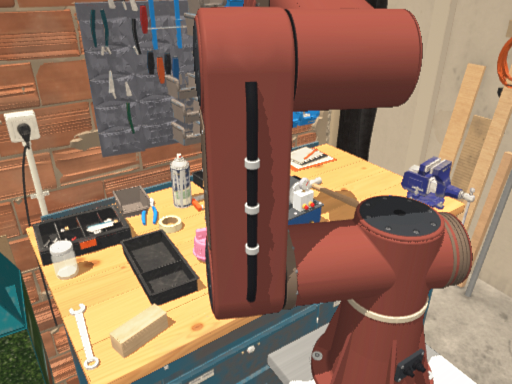

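The wrist view shows the cap on the lid at 800-scale (410,235). Its black bar runs from about (372,268) to (457,220), with the motor to its right. I'll enlarge this to measure the bar.

```bash
python3 - <<'E'
from h import *
c=load('w1.png'); im=c['image'][:,:,::-1]
crop=im[95:195,215:315]; crop=cv2.convertScaleAbs(crop,alpha=1.6); cv2.imwrite('pics/crop1.png',cv2.resize(crop,None,fx=6,fy=6,interpolation=cv2.INTER_CUBIC))
E
```

```text
(no output)
```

View pics/crop1.png

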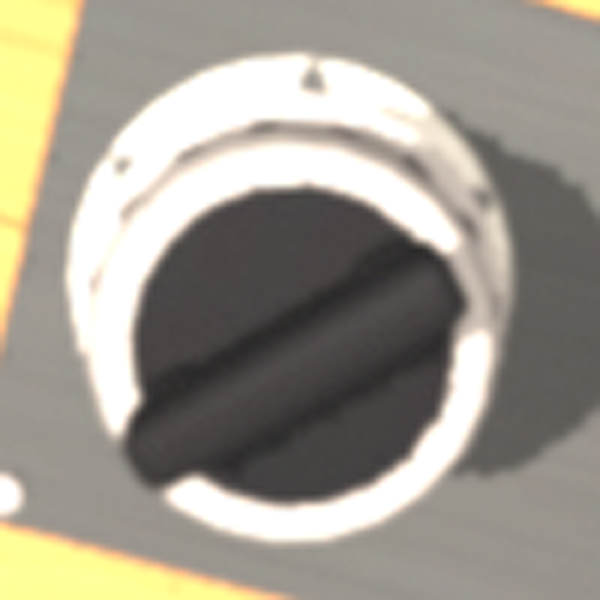

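```bash
python3 - <<'E'
from h import *
c=load('w1.png')
for z in (190,196,202):
    a=plane(c,215+142/6,95+460/6,z); b=plane(c,215+452/6,95+278/6,z)
    d=b-a; print(z,a.round(1),b.round(1),np.linalg.norm(d),((a+b)/2).round(1),np.degrees(np.arctan2(d[1],d[0])))
s=env.get_state(); print(R.from_quat(s['tool_rot']).as_matrix().round(3))
E
```

```text
190 [523.  -56.9 190. ] [570.9 -94.8 190. ] 61.05552518365086 [546.9 -75.8 190. ] -38.35879411820755
196 [524.4 -56.8 196. ] [571.4 -94.  196. ] 59.86624681553593 [547.9 -75.4 196. ] -38.35879411820755
202 [525.9 -56.8 202. ] [571.9 -93.2 202. ] 58.67696844742099 [548.9 -75.  202. ] -38.35879411820755
[[ 0.936  0.353 -0.001]
 [ 0.353 -0.936  0.011]
 [ 0.003 -0.01  -1.   ]]
```

Emit:
step_arm --pt "0 0 0 0 0 -1 1" --pt "0 0 0 0 0 -1 1" --pt "0 0 0 0 0 -1 1" --pt "0 0 0 0 0 -1 1" --pt "0 0 0 0 0 -1 1" --pt "0 0 0 0 0 -1 1" --pt "0 0 0 0 0 -1 1" --pt "0 0 0 0 0 -1 1" --pt "0 0 0 0 0 -1 1" --pt "0 0 0 0 0 -1 1" --pt "0 0 0 0 0 -1 1" --pt "0 0 0 0 0 -1 1"

```text
time_s: 2.67
ee_pos: [522.6, -93.5, 353.1]
tool_rot: [0.7, 0.715, 0.001, -0.006]
wrist_force: [-0.7, -0.1, 0.1]
width: 85.3
```

Emit:
step_arm --pt "0 0 0 0 0 -1 1" --pt "0 0 0 0 0 -1 1" --pt "0 0 0 0 0 -1 1" --pt "0 0 0 0 0 -1 1" --pt "0 0 0 0 0 -1 1" --pt "0 0 0 0 0 -1 1" --pt "0 0 0 0 0 -1 1" --pt "0 0 0 0 0 -1 1" --pt "0 0 0 0 0 -1 1" --pt "0 0 0 0 0 0 1"

```text
time_s: 3.5
ee_pos: [514.6, -107.2, 351.6]
tool_rot: [0.305, 0.952, 0.003, -0.006]
wrist_force: [0.3, -0.7, -0.3]
width: 85.3
```

```bash
cat >> h.py <<'E'
def to(p,yaw=None):
    "needed tool-frame shift (normalised units) and turn about x,y (level) and z to reach TCP p, tool x at yaw deg"
    s=env.get_state(); M=R.from_quat(s['tool_rot']).as_matrix()
    d=M.T@(np.array(p,float)-s['ee_pos'])
    y0=np.degrees(np.arctan2(M[1,0],M[0,0])); yaw=y0 if yaw is None else yaw
    c,sn=np.cos(np.radians(yaw)),np.sin(np.radians(yaw))
    G=np.array([[c,sn,0],[sn,-c,0],[0,0,-1]]); r=R.from_matrix(M.T@G).as_rotvec()
    print('t',round(s['time_s'],2),'pos',s['ee_pos'].round(1),'yaw',y0.round(1),'tilt',np.degrees(np.arccos(-M[2,2])).round(2),'F',s['wrist_force'].round(1),'M',s['moment'].round(2),'w',round(s['width'],1),'j6',s['joints'][5].round(2),'| shift',(d/750).round(4),'turn',(r/.1).round(2))
E
python3 - <<'E'
from h import *
to([548,-75,250],141.6)
c=shot('wrist','w2.png'); cv2.imwrite('pics/w2b.png',cv2.resize(c['image'][:,:,::-1],(800,600),interpolation=cv2.INTER_CUBIC))
E
```

```text
t 3.5 pos [ 514.6 -107.2  351.6] yaw 144.5 tilt 0.76 F [ 0.3 -0.7 -0.3] M [ 0.04 -0.08 -0.04] w 85.3 j6 0.16 | shift [-0.0131  0.0606  0.1354] turn [ 0.01 -0.13  0.5 ]
```

View pics/w2b.png

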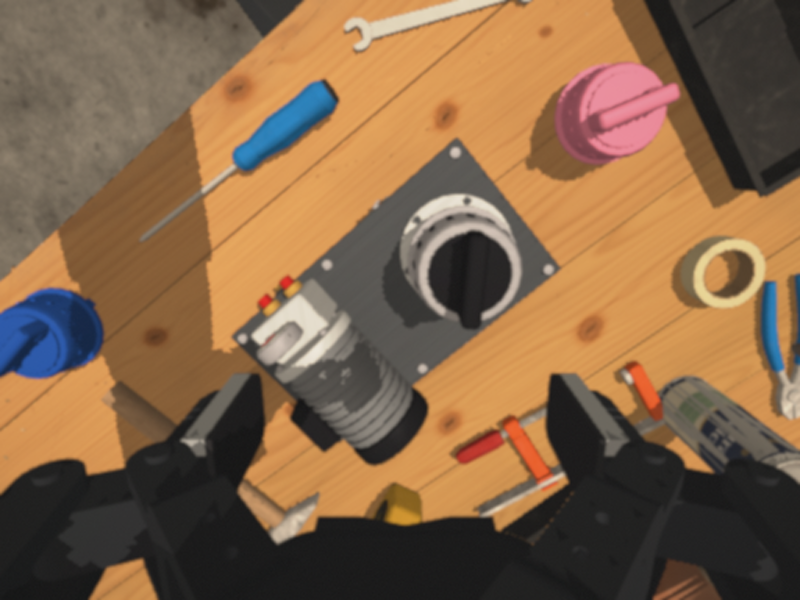

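```bash
python3 - <<'E'
from h import *
c=load('w2.png'); im=c['image'][:,:,::-1]
crop=im[120:220,250:350]; crop=cv2.convertScaleAbs(crop,alpha=2.2); cv2.imwrite('pics/crop2.png',cv2.resize(crop,None,fx=6,fy=6,interpolation=cv2.INTER_CUBIC))
E
```

```text
(no output)
```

View pics/crop2.png

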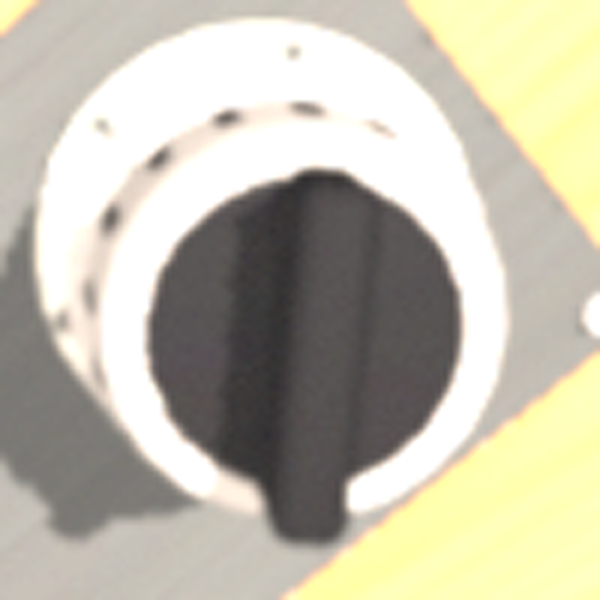

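```bash
python3 - <<'E'
from h import *
c1=load('w1.png');c2=load('w2.png');t=load('top0.png')
A,ra=tri([(c1,238.7,171.7),(c2,306.3,149.7)]);B,rb=tri([(c1,290.3,141.3),(c2,301.7,209.2)])
print(A,ra,B,rb)
m=(A+B)/2;print(m,np.linalg.norm(A-B),np.degrees(np.arctan2(*(A-B)[1::-1])))
for z in (190,196):
    a=plane(c2,306.3,149.7,z);b=plane(c2,301.7,209.2,z);d=a-b;print(z,a.round(1),b.round(1),(a+b)/2,np.linalg.norm(d),np.degrees(np.arctan2(d[1],d[0])))
for c in (c1,c2): print(proj(c,[548,-75,196]))
E
```

```text
[522.45699535 -55.99044981 188.40764744] [np.float64(0.9674219387947167), np.float64(0.9674219387947018)] [571.04816752 -93.8303715  192.54091202] [np.float64(0.5733846789908735), np.float64(0.5733846789909022)]
[546.75258143 -74.91041066 190.47427973] 61.72556651913653 142.0906576519812
190 [522.  -55.1 190. ] [571.9 -93.5 190. ] [546.96451865 -74.28302953 190.        ] 62.9447238646001 142.43970350818077
196 [520.8 -55.4 196. ] [569.7 -93.  196. ] [545.21121566 -74.1651338  196.        ] 61.7057319684177 142.43970350818068
(np.float64(263.7560644375902), np.float64(156.50108019908598))
(np.float64(304.76293239595196), np.float64(182.89345307699188))
```

```bash
python3 - <<'E'
from h import *
to([546.5,-75,240],142)
E
```

```text
t 3.55 pos [ 514.6 -107.3  351.6] yaw 144.1 tilt 0.75 F [-0.1  0.2 -0.2] M [-0.04 -0.01  0.  ] w 85.5 j6 0.17 | shift [-0.0112  0.0596  0.1487] turn [ 0.01 -0.13  0.37]
```

Emit:
step_arm --pt "-0.003 0.02 0.02 0 -0.06 0.2 1" --pt "-0.003 0.02 0.03 0 -0.06 0.1 1" --pt "-0.003 0.02 0.04 0 0 0.1 1" --pt "0 0.003 0.04 0 0 0 1" --pt "0 0 0.02 0 0 0 1" --pt "0 0 0 0 0 0 1" --pt "0 0 0 0 0 0 1"

```text
time_s: 4.13
ee_pos: [547.6, -77.6, 235.7]
tool_rot: [0.345, 0.939, 0.0, 0.001]
wrist_force: [-0.0, 0.2, -0.2]
width: 85.3
```

```bash
python3 - <<'E'
from h import *
c=shot('wrist','w3.png'); cv2.imwrite('pics/w3b.png',cv2.convertScaleAbs(cv2.resize(c['image'][:,:,::-1],(800,600),interpolation=cv2.INTER_CUBIC),alpha=1.6))
to([546.5,-75,170],142)
E
```

```text
t 4.18 pos [547.7 -77.7 235.9] yaw 139.7 tilt 0.16 F [-0.4  0.1 -0.2] M [-0.01  0.02 -0.06] w 85.8 j6 0.33 | shift [0.0038 0.0016 0.0879] turn [ 0.01  0.03 -0.41]
```

View pics/w3b.png

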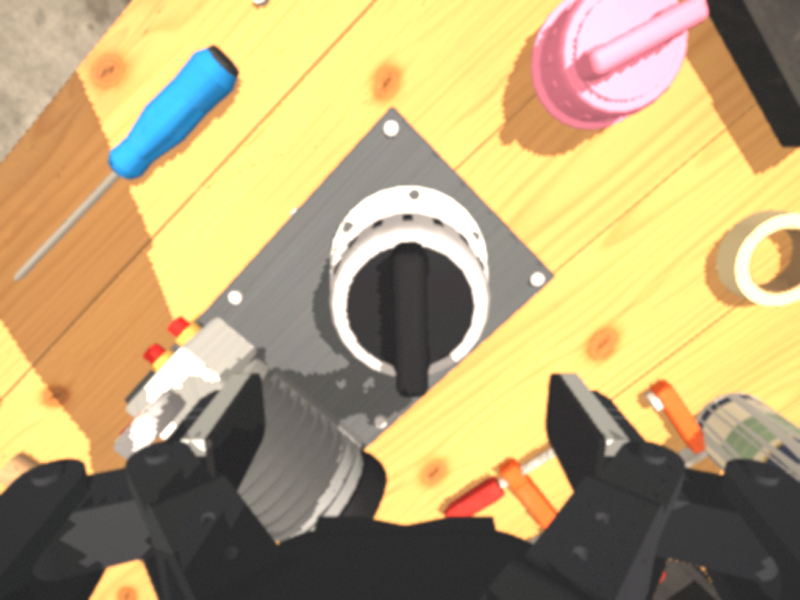

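```bash
python3 - <<'E'
from h import *
c1=load('w1.png');c2=load('w2.png');c3=load('w3.png')
A,ra=tri([(c1,238.7,171.7),(c2,306.3,149.7),(c3,262.4,158.7)]);B,rb=tri([(c1,290.3,141.3),(c2,301.7,209.2),(c3,263.7,249.6)])
print(A,np.round(ra,1),B,np.round(rb,1))
print((A+B)/2,np.degrees(np.arctan2(*(A-B)[1::-1])))
a=plane(c3,262.4,158.7,196);b=plane(c3,263.7,249.6,196);d=a-b;print(a.round(1),b.round(1),(a+b)/2,np.linalg.norm(d),np.degrees(np.arctan2(d[1],d[0])))
to([546.5,-75.5,170],141.5)
E
```

```text
[522.42704042 -55.43634562 186.97829834] [1.5 0.5 1.1] [571.00121909 -93.9452761  190.3469504 ] [0.7 0.9 0.7]
[546.71412975 -74.69081086 188.66262437] 141.59311048426883
[521.  -53.3 196. ] [567.9 -91.8 196. ] [544.45552241 -72.55923565 196.        ] 60.672249872460846 140.66626952081768
t 4.18 pos [547.7 -77.7 235.9] yaw 139.7 tilt 0.16 F [-0.4  0.1 -0.2] M [-0.01  0.02 -0.06] w 85.8 j6 0.33 | shift [0.0034 0.0011 0.0879] turn [ 0.01  0.03 -0.32]
```

Emit:
step_arm --pt "0.0045 0.0018 0.015 0 0 -0.3 1" --pt "0 0 0.02 0 0 0 1" --pt "0 0 0.02 0 0 0 1" --pt "0 0 0.015 0 0 0 1" --pt "0 0 0 0 0 0 1"

```text
time_s: 4.6
ee_pos: [549.1, -78.1, 190.6]
tool_rot: [0.334, 0.942, -0.0, 0.007]
wrist_force: [0.0, -0.1, -0.5]
width: 85.4
```

```bash
python3 - <<'E'
from h import *
to([546.,-74.5,171],141.5)
E
```

```text
t 4.6 pos [549.1 -78.1 190.6] yaw 140.9 tilt 0.82 F [ 0.  -0.1 -0.5] M [-0.    0.03 -0.01] w 85.4 j6 0.3 | shift [0.0066 0.0011 0.026 ] turn [ 0.04  0.14 -0.1 ]
```

Emit:
step_arm --pt "0.0066 0.0011 0.01 0.04 0.14 -0.1 1" --pt "0.004 0.0005 0.01 0 0.07 -0.05 1" --pt "0.002 0 0.008 0 0 0 1" --pt "0 0 0.004 0 0 0 1" --pt "0 0 0 0 0 0 1"

```text
time_s: 5.02
ee_pos: [543.2, -71.7, 168.2]
tool_rot: [0.328, 0.945, 0.001, -0.002]
wrist_force: [-0.1, 0.0, -0.6]
width: 85.3
```

```bash
python3 - <<'E'
from h import *
to([546.,-74.5,171],141.5)
E
```

```text
t 5.02 pos [543.2 -71.7 168.2] yaw 141.7 tilt 0.32 F [-0.1  0.  -0.6] M [ 0.07  0.06 -0.06] w 85.3 j6 0.3 | shift [-0.0053 -0.0006 -0.0037] turn [ 0.01 -0.06  0.04]
```

Emit:
step_arm --pt "-0.004 -0.0005 -0.003 0 0 0 1" --pt "0 0 0 0 0 0 1" --pt "0 0 0 0 0 0 1"

```text
time_s: 5.27
ee_pos: [545.7, -74.1, 171.1]
tool_rot: [0.328, 0.945, 0.001, -0.002]
wrist_force: [-0.6, 0.1, -0.8]
width: 85.5
```

```bash
python3 - <<'E'
from h import *
to([546.,-74.5,171],141.5)
c=shot('wrist','w4.png'); cv2.imwrite('pics/w4b.png',cv2.convertScaleAbs(cv2.resize(c['image'][:,:,::-1],(800,600),interpolation=cv2.INTER_CUBIC),alpha=1.6))
E
```

```text
t 5.27 pos [545.7 -74.1 171.1] yaw 141.7 tilt 0.29 F [-0.6  0.1 -0.8] M [-0.01 -0.02  0.03] w 85.5 j6 0.29 | shift [-0.0006 -0.0002  0.0002] turn [ 0.01 -0.05  0.04]
```

View pics/w4b.png

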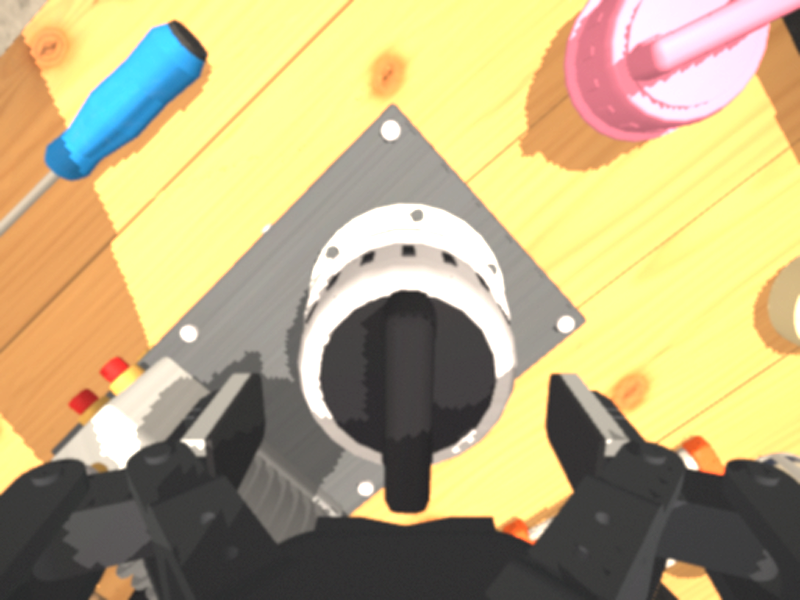

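```bash
python3 - <<'E'
from h import *
c1=load('w1.png');c2=load('w2.png');c3=load('w3.png');c4=load('w4.png')
A,ra=tri([(c1,238.7,171.7),(c2,306.3,149.7),(c3,262.4,158.7),(c4,262.4,189)]);B,rb=tri([(c1,290.3,141.3),(c2,301.7,209.2),(c3,263.7,249.6),(c4,261,322)])
print(A,np.round(ra,1),B,np.round(rb,1),(A+B)/2)
for z in (186,190,196):
  a=plane(c4,262.4,189,z);b=plane(c4,261,322,z);d=a-b;print((a+b)/2,np.linalg.norm(d))
E
```

```text
[522.12738093 -55.05934125 183.54746851] [2.1 1.2 0.8 2. ] [571.00962777 -93.94219413 190.31649809] [0.8 0.9 0.7 0. ] [546.56850435 -74.50076769 186.9319833 ]
[546.99663149 -74.62970665 186.        ] 68.7314192213207
[545.21667538 -73.28540823 190.        ] 66.58020754345542
[542.54674121 -71.2689606  196.        ] 63.353390026657415
```

Emit:
step_arm --pt "0 0 0 0 0 0 -1" --pt "0 0 0 0 0 0 -1" --pt "0 0 0 0 0 0 -1" --pt "0 0 0 0 0 0 -1" --pt "0 0 0 0 0 0 -1" --pt "0 0 0 0 0 0 -1" --grip_force 50

```text
time_s: 5.82
ee_pos: [546.2, -74.3, 172.1]
tool_rot: [0.328, 0.945, 0.001, -0.001]
wrist_force: [-1.4, -1.1, -0.3]
width: 13.1
```

```bash
python3 - <<'E'
from h import *
to([546.,-74.5,171],141.5)
E
```

```text
t 5.82 pos [546.2 -74.3 172.1] yaw 141.7 tilt 0.22 F [-1.4 -1.1 -0.3] M [-0.22  0.24 -0.02] w 13.1 j6 0.29 | shift [ 0.0001 -0.0004  0.0014] turn [ 0.02 -0.03  0.04]
```

Emit:
step_arm --pt "0 0 0.003 0 0 0 -1" --pt "0 0 0.003 0 0 0 -1" --pt "0 0 0 0 0 0 -1"

```text
time_s: 6.07
ee_pos: [546.3, -74.3, 167.8]
tool_rot: [0.328, 0.945, 0.001, -0.001]
wrist_force: [-1.1, -0.5, 4.2]
width: 13.0
```

```bash
python3 - <<'E'
from h import *
to([546.,-74.5,166],141.5)
E
```

```text
t 6.07 pos [546.3 -74.3 167.8] yaw 141.7 tilt 0.18 F [-1.1 -0.5  4.2] M [0.02 0.35 0.03] w 13.0 j6 0.29 | shift [ 0.0001 -0.0005  0.0025] turn [ 0.02 -0.03  0.04]
```

Emit:
step_arm --pt "0 0 0.003 0 0 0 -1" --pt "0 0 0 0 0 0 -1" --pt "0 0 0 0 0 0 -1"

```text
time_s: 6.32
ee_pos: [546.3, -74.3, 166.1]
tool_rot: [0.328, 0.945, 0.001, -0.001]
wrist_force: [-0.9, 0.5, 4.6]
width: 12.7
```

```bash
python3 - <<'E'
from h import *
to([546.,-74.5,166],141.5)
E
```

```text
t 6.32 pos [546.3 -74.3 166.1] yaw 141.8 tilt 0.16 F [-0.9  0.5  4.6] M [ 0.05  0.46 -0.06] w 12.7 j6 0.29 | shift [ 0.0002 -0.0005  0.0001] turn [ 0.02 -0.02  0.04]
```

Emit:
step_arm --pt "0 0 0.0005 0 0 -0.4 -1" --pt "0 0 0.0005 0 0 -0.4 -1" --pt "0 0 0 0 0 0 -1"

```text
time_s: 6.57
ee_pos: [546.6, -74.4, 166.1]
tool_rot: [0.288, 0.958, 0.001, -0.0]
wrist_force: [-1.6, 0.2, 4.5]
width: 13.0
```

```bash
python3 - <<'E'
from h import *
to([546.3,-74.3,166],141.5)
E
```

```text
t 6.57 pos [546.6 -74.4 166.1] yaw 146.5 tilt 0.12 F [-1.6  0.2  4.5] M [ 0.12  0.49 -0.05] w 13.0 j6 0.21 | shift [ 0.0005 -0.0001  0.0001] turn [ 0.02 -0.01  0.87]
```

Emit:
step_arm --pt "0 0 0.0002 0 0 -0.4 -1" --pt "0 0 0.0002 0 0 -0.4 -1" --pt "0 0 0 0 0 0 -1"

```text
time_s: 6.82
ee_pos: [546.8, -74.6, 166.4]
tool_rot: [0.25, 0.968, 0.001, 0.0]
wrist_force: [-1.9, 1.1, 4.7]
width: 13.1
```

```bash
python3 - <<'E'
from h import *
to([546.3,-74.3,166],141.5)
shot('scene','s5.png'); c=shot('wrist','w5.png'); cv2.imwrite('pics/w5b.png',cv2.convertScaleAbs(cv2.resize(c['image'][:,:,::-1],(800,600),interpolation=cv2.INTER_CUBIC),alpha=1.6))
E
```

```text
t 6.82 pos [546.8 -74.6 166.4] yaw 151.0 tilt 0.12 F [-1.9  1.1  4.7] M [ 0.01  0.46 -0.03] w 13.1 j6 0.13 | shift [ 0.0008 -0.      0.0005] turn [ 0.02 -0.    1.66]
```

View pics/w5b.png

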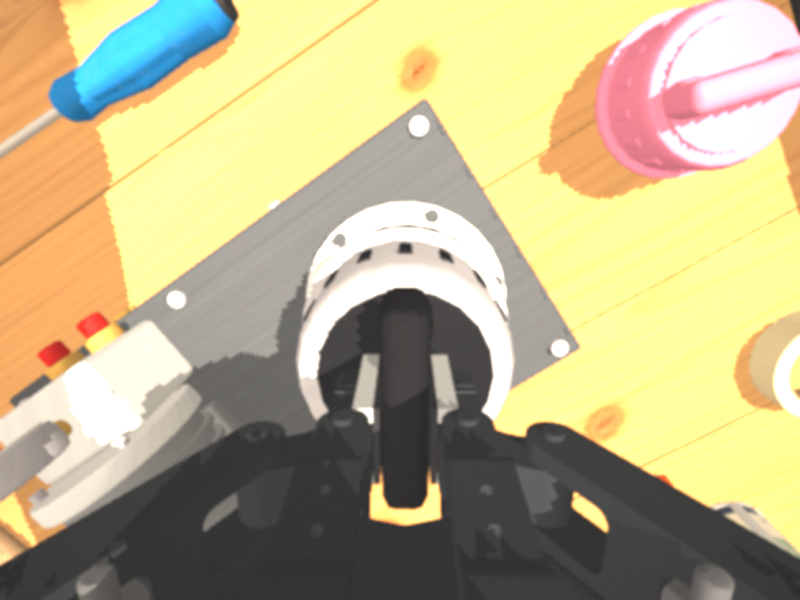

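Emit:
step_arm --pt "0.0003 0 0.0006 0 0 -0.5 -1" --pt "0 0 0.0004 0 0 -0.5 -1" --pt "0 0 0.0002 0 0 -0.5 -1" --pt "0 0 0.0002 0 0 -0.5 -1" --pt "0 0 0.0002 0 0 -0.5 -1" --pt "0 0 0 0 0 0 -1"

```text
time_s: 7.42
ee_pos: [547.1, -74.6, 165.8]
tool_rot: [0.129, 0.992, 0.001, 0.001]
wrist_force: [-1.5, 0.7, 5.2]
width: 13.2
```

```bash
python3 - <<'E'
from h import *
to([546.3,-74.3,166])
E
```

```text
t 7.42 pos [547.1 -74.6 165.8] yaw 165.2 tilt 0.16 F [-1.5  0.7  5.2] M [-0.02  0.47  0.05] w 13.2 j6 -0.11 | shift [ 0.0011  0.0001 -0.0003] turn [0.02 0.02 0.  ]
```

Emit:
step_arm --pt "0.0005 0 0 0 0 -0.5 -1" --pt "0.0003 0 0.0002 0 0 -0.5 -1" --pt "0 0 0.0002 0 0 -0.5 -1" --pt "0 0 0.0002 0 0 -0.5 -1" --pt "0 0 0.0002 0 0 -0.5 -1" --pt "0 0 0.0002 0 0 -0.5 -1" --pt "0 0 0 0 0 0 -1"

```text
time_s: 8.0
ee_pos: [546.7, -74.4, 165.6]
tool_rot: [-0.016, 1.0, 0.001, 0.002]
wrist_force: [-1.0, 0.1, 5.3]
width: 12.8
```

```bash
python3 - <<'E'
from h import *
to([546.3,-74.3,166])
E
```

```text
t 8.0 pos [546.7 -74.4 165.6] yaw -178.1 tilt 0.2 F [-1.   0.1  5.3] M [-0.07  0.42  0.02] w 12.8 j6 -0.41 | shift [ 0.0006  0.0001 -0.0005] turn [0.01 0.03 0.  ]
```

Emit:
step_arm --pt "0 0 0.0002 0 0 -0.3 -1" --pt "0 0 0.0002 0 0 -0.3 -1" --pt "0 0 0.0002 0 0 -0.3 -1"

```text
time_s: 8.25
ee_pos: [546.8, -74.4, 165.4]
tool_rot: [-0.056, 0.998, 0.001, 0.002]
wrist_force: [-2.0, 1.4, 4.7]
width: 13.2
```

```bash
python3 - <<'E'
from h import *
to([546.3,-74.3,166])
E
```

```text
t 8.25 pos [546.8 -74.4 165.4] yaw -173.5 tilt 0.21 F [-2.   1.4  4.7] M [ 0.07  0.47 -0.21] w 13.2 j6 -0.49 | shift [ 0.0006  0.0002 -0.0007] turn [0.01 0.03 0.  ]
```

Emit:
step_arm --pt "0 0 0.0002 0 0 -0.3 -1" --pt "0 0 0.0002 0 0 -0.3 -1" --pt "0 0 0.0002 0 0 -0.3 -1"

```text
time_s: 8.5
ee_pos: [546.8, -74.4, 165.3]
tool_rot: [-0.097, 0.995, 0.0, 0.002]
wrist_force: [-0.9, 1.1, 5.3]
width: 12.9
```

```bash
python3 - <<'E'
from h import *
to([546.3,-74.3,166])
E
```

```text
t 8.5 pos [546.8 -74.4 165.3] yaw -168.9 tilt 0.22 F [-0.9  1.1  5.3] M [ 0.06  0.47 -0.2 ] w 12.9 j6 -0.57 | shift [ 0.0007  0.0002 -0.001 ] turn [0.01 0.04 0.  ]
```

Emit:
step_arm --pt "0 0 0 0 0 -0.3 -1" --pt "0 0 0 0 0 -0.3 -1" --pt "0 0 0 0 0 -0.3 -1"

```text
time_s: 8.75
ee_pos: [546.9, -74.4, 165.5]
tool_rot: [-0.138, 0.99, 0.0, 0.002]
wrist_force: [-0.6, 1.1, 4.4]
width: 13.0
```

```bash
python3 - <<'E'
from h import *
to([546.3,-74.3,166])
E
```

```text
t 8.75 pos [546.9 -74.4 165.5] yaw -164.2 tilt 0.23 F [-0.6  1.1  4.4] M [ 0.08  0.45 -0.13] w 13.0 j6 -0.65 | shift [ 0.0007  0.0003 -0.0006] turn [0.   0.04 0.  ]
```

Emit:
step_arm --pt "0 0 0 0 0 -0.3 -1" --pt "0 0 0 0 0 -0.3 -1"

```text
time_s: 8.92
ee_pos: [546.9, -74.4, 165.7]
tool_rot: [-0.165, 0.986, 0.0, 0.002]
wrist_force: [-1.9, 0.9, 5.0]
width: 13.0
```

```bash
python3 - <<'E'
from h import *
to([546.3,-74.3,166])
E
```

```text
t 8.92 pos [546.9 -74.4 165.7] yaw -161.1 tilt 0.23 F [-1.9  0.9  5. ] M [ 0.12  0.46 -0.19] w 13.0 j6 -0.7 | shift [ 0.0007  0.0004 -0.0004] turn [-0.    0.04 -0.  ]
```

Emit:
step_arm --pt "0 0 0.0002 0 0 -0.3 -1" --pt "0 0 0.0002 0 0 -0.3 -1" --pt "0 0 0.0001 0 0 -0.3 -1"

```text
time_s: 9.17
ee_pos: [546.9, -74.4, 165.5]
tool_rot: [-0.205, 0.979, 0.0, 0.002]
wrist_force: [-1.3, 0.9, 4.9]
width: 12.6
```

```bash
python3 - <<'E'
from h import *
to([546.3,-74.3,166])
E
```

```text
t 9.17 pos [546.9 -74.4 165.5] yaw -156.4 tilt 0.24 F [-1.3  0.9  4.9] M [ 0.05  0.52 -0.14] w 12.6 j6 -0.79 | shift [ 0.0007  0.0004 -0.0006] turn [-0.    0.04 -0.  ]
```

Emit:
step_arm --pt "0 0 0.0002 0 0 -0.3 -1" --pt "0 0 0.0001 0 0 -0.3 -1"

```text
time_s: 9.33
ee_pos: [546.9, -74.4, 165.5]
tool_rot: [-0.231, 0.973, 0.0, 0.002]
wrist_force: [-0.5, 0.8, 5.1]
width: 12.9
```

```bash
python3 - <<'E'
from h import *
to([546.3,-74.3,166])
E
```

```text
t 9.33 pos [546.9 -74.4 165.5] yaw -153.3 tilt 0.24 F [-0.5  0.8  5.1] M [ 0.02  0.47 -0.14] w 12.9 j6 -0.84 | shift [ 0.0007  0.0004 -0.0007] turn [-0.01  0.04 -0.  ]
```

65° turned, no rise yet.

Emit:
step_arm --pt "0 0 0.0002 0 0 -0.3 -1" --pt "0 0 0.0001 0 0 -0.3 -1"

```text
time_s: 9.5
ee_pos: [546.9, -74.4, 165.4]
tool_rot: [-0.258, 0.966, -0.0, 0.002]
wrist_force: [-1.1, 0.7, 4.2]
width: 13.0
```

```bash
python3 - <<'E'
from h import *
to([546.3,-74.3,166])
E
```

```text
t 9.5 pos [546.9 -74.4 165.4] yaw -150.1 tilt 0.25 F [-1.1  0.7  4.2] M [ 0.06  0.48 -0.16] w 13.0 j6 -0.89 | shift [ 0.0007  0.0005 -0.0008] turn [-0.01  0.04 -0.  ]
```

Emit:
step_arm --pt "0 0 0.0002 0 0 -0.3 -1" --pt "0 0 0.0001 0 0 -0.3 -1"

```text
time_s: 9.67
ee_pos: [547.0, -74.4, 165.4]
tool_rot: [-0.284, 0.959, -0.0, 0.002]
wrist_force: [-1.5, 0.8, 6.0]
width: 12.6
```

```bash
python3 - <<'E'
from h import *
to([546.3,-74.3,166])
E
```

```text
t 9.67 pos [547.  -74.4 165.4] yaw -147.0 tilt 0.26 F [-1.5  0.8  6. ] M [ 0.07  0.42 -0.18] w 12.6 j6 -0.95 | shift [ 0.0007  0.0006 -0.0008] turn [-0.02  0.04 -0.  ]
```

Emit:
step_arm --pt "0 0 0.0002 0 0 -0.3 -1" --pt "0 0 0.0001 0 0 -0.3 -1"

```text
time_s: 9.83
ee_pos: [547.0, -74.4, 165.4]
tool_rot: [-0.31, 0.951, -0.0, 0.002]
wrist_force: [-0.2, 0.7, 4.8]
width: 13.1
```

```bash
python3 - <<'E'
from h import *
to([546.3,-74.3,166])
E
```

```text
t 9.83 pos [547.  -74.4 165.4] yaw -143.9 tilt 0.27 F [-0.2  0.7  4.8] M [ 0.05  0.46 -0.12] w 13.1 j6 -1.0 | shift [ 0.0007  0.0007 -0.0008] turn [-0.02  0.04 -0.  ]
```

Emit:
step_arm --pt "0 0 0.0002 0 0 -0.3 -1" --pt "0 0 0.0001 0 0 -0.3 -1"

```text
time_s: 10.0
ee_pos: [547.1, -74.4, 165.3]
tool_rot: [-0.336, 0.942, -0.0, 0.002]
wrist_force: [-0.7, 0.6, 5.2]
width: 13.0
```

```bash
python3 - <<'E'
from h import *
to([546.3,-74.3,166])
E
```

```text
t 10.0 pos [547.1 -74.4 165.3] yaw -140.8 tilt 0.28 F [-0.7  0.6  5.2] M [ 0.02  0.44 -0.18] w 13.0 j6 -1.06 | shift [ 0.0007  0.0008 -0.0009] turn [-0.02  0.04 -0.  ]
```

Emit:
step_arm --pt "0 0 0.0002 0 0 -0.3 -1" --pt "0 0 0.0001 0 0 -0.3 -1"

```text
time_s: 10.17
ee_pos: [547.1, -74.4, 165.3]
tool_rot: [-0.361, 0.933, -0.001, 0.002]
wrist_force: [-1.2, 1.0, 4.6]
width: 12.6
```

```bash
python3 - <<'E'
from h import *
to([546.3,-74.3,166])
E
```

```text
t 10.17 pos [547.1 -74.4 165.3] yaw -137.7 tilt 0.28 F [-1.2  1.   4.6] M [ 0.07  0.49 -0.19] w 12.6 j6 -1.11 | shift [ 0.0007  0.0009 -0.001 ] turn [-0.03  0.04 -0.  ]
```

Emit:
step_arm --pt "0 0 0.0002 0 0 -0.25 -1" --pt "0 0 0.0001 0 0 -0.25 -1"

```text
time_s: 10.33
ee_pos: [547.1, -74.4, 165.3]
tool_rot: [-0.382, 0.924, -0.001, 0.002]
wrist_force: [-1.8, 0.9, 4.8]
width: 13.2
```

```bash
python3 - <<'E'
from h import *
to([546.3,-74.3,166])
E
```

```text
t 10.33 pos [547.1 -74.4 165.3] yaw -135.1 tilt 0.28 F [-1.8  0.9  4.8] M [ 0.19  0.55 -0.32] w 13.2 j6 -1.16 | shift [ 0.0006  0.0008 -0.001 ] turn [-0.03  0.04 -0.  ]
```

Emit:
step_arm --pt "0 0 0 0 0 -0.2 -1"

```text
time_s: 10.42
ee_pos: [547.1, -74.4, 165.3]
tool_rot: [-0.389, 0.921, -0.001, 0.002]
wrist_force: [-0.5, 1.6, 4.5]
width: 13.0
```

```bash
python3 - <<'E'
from h import *
to([546.3,-74.3,166])
E
```

```text
t 10.42 pos [547.1 -74.4 165.3] yaw -134.2 tilt 0.28 F [-0.5  1.6  4.5] M [ 0.15  0.43 -0.59] w 13.0 j6 -1.17 | shift [ 0.0006  0.0008 -0.0009] turn [-0.03  0.04 -0.  ]
```

A clear torque rise, 0.59 N m at about 84°, so this is the stop. I'll back off slightly and lift gently.

Emit:
step_arm --pt "0 0 0 0 0 0.35 -1" --pt "0 0 -0.004 0 0 0.1 -1" --pt "0 0 -0.004 0 0 0 -1" --pt "0 0 0 0 0 0 -1"

```text
time_s: 10.75
ee_pos: [547.2, -74.8, 171.6]
tool_rot: [-0.364, 0.931, -0.001, 0.002]
wrist_force: [-0.6, -0.4, 1.0]
width: 13.1
```

```bash
python3 - <<'E'
from h import *
to([546.3,-74.3,176])
E
```

```text
t 10.75 pos [547.2 -74.8 171.6] yaw -137.3 tilt 0.29 F [-0.6 -0.4  1. ] M [-0.09  0.26  0.07] w 13.1 j6 -1.12 | shift [ 0.0004  0.0013 -0.0059] turn [-0.03  0.04 -0.  ]
```

Emit:
step_arm --pt "0 0 -0.003 0 0 0 -1" --pt "0 0 -0.003 0 0 0 -1" --pt "0 0 0 0 0 0 -1"

```text
time_s: 11.0
ee_pos: [547.0, -74.7, 175.5]
tool_rot: [-0.364, 0.931, -0.0, 0.002]
wrist_force: [-0.3, -0.7, -1.7]
width: 12.9
```

```bash
python3 - <<'E'
from h import *
to([546.3,-74.3,176])
E
```

```text
t 11.0 pos [547.  -74.7 175.5] yaw -137.3 tilt 0.24 F [-0.3 -0.7 -1.7] M [ 0.02 -0.04  0.03] w 12.9 j6 -1.12 | shift [ 0.0003  0.001  -0.0006] turn [-0.02  0.03 -0.  ]
```

Emit:
step_arm --pt "0 0 -0.004 0 0 0 -1" --pt "0 0 -0.005 0 0 0 -1" --pt "0 0 -0.006 0 0 0 -1"

```text
time_s: 11.25
ee_pos: [545.7, -74.1, 185.1]
tool_rot: [-0.364, 0.932, 0.001, 0.001]
wrist_force: [-1.2, -0.6, -2.8]
width: 13.0
```

Emit:
step_arm --pt "0 0 -0.008 0 0 0 -1" --pt "0 0 -0.01 0 0 0 -1" --pt "0 0 -0.01 0 0 0 -1" --pt "0 0 -0.01 0 0 0 -1"

```text
time_s: 11.58
ee_pos: [545.1, -73.9, 215.7]
tool_rot: [-0.364, 0.931, 0.002, -0.0]
wrist_force: [0.2, 1.5, -1.6]
width: 13.0
```

```bash
python3 - <<'E'
from h import *
to([546.3,-74.3,300])
shot('scene','s6.png'); c=shot('wrist','w6.png')
E
```

```text
t 11.58 pos [545.1 -73.9 215.7] yaw -137.3 tilt 0.22 F [ 0.2  1.5 -1.6] M [-0.01 -0.04  0.01] w 13.0 j6 -1.12 | shift [-0.001  -0.0011 -0.1125] turn [0.04 0.01 0.  ]
```

View pics/w6.png

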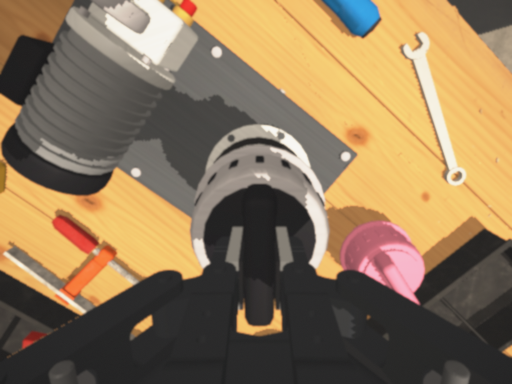

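Emit:
step_arm --pt "0 0 -0.03 0 0 0 -1" --pt "0 0 -0.03 0 0 0 -1" --pt "0 0 -0.03 0 0 0 -1" --pt "0 0 0 0 0 0 -1"

```text
time_s: 12.02
ee_pos: [544.9, -73.9, 285.4]
tool_rot: [-0.364, 0.931, 0.002, -0.0]
wrist_force: [1.2, -0.4, -1.6]
width: 13.3
```

```bash
python3 - <<'E'
from h import *
to([595,247,280],-137.3)
shot('scene','s7.png'); c=shot('wrist','w7.png')
c=load('top0.png'); im=c['image'][:,:,::-1]
cv2.imwrite('pics/crop3.png',cv2.convertScaleAbs(cv2.resize(im[140:248,110:185],None,fx=5.5,fy=5.5,interpolation=cv2.INTER_CUBIC),alpha=1.8))
E
```

```text
t 12.02 pos [544.9 -73.9 285.4] yaw -137.3 tilt 0.24 F [ 1.2 -0.4 -1.6] M [ 0.03 -0.1   0.03] w 13.3 j6 -1.12 | shift [-0.3391  0.2694  0.0087] turn [ 0.04  0.01 -0.01]
```

View pics/w7.png

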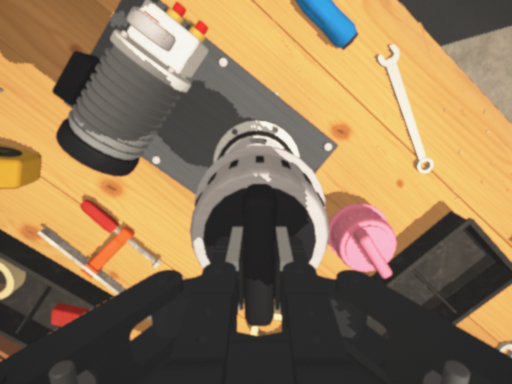

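View pics/crop3.png

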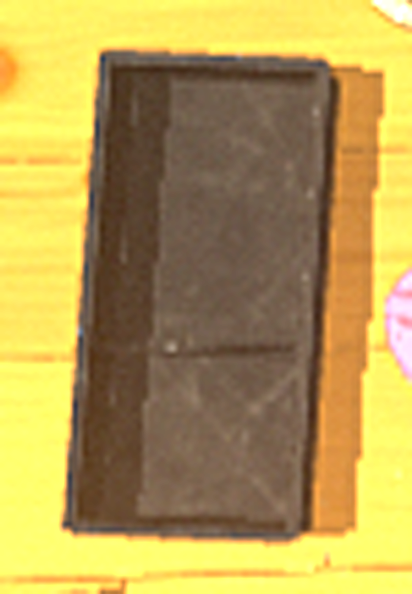

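View pics/s7.png

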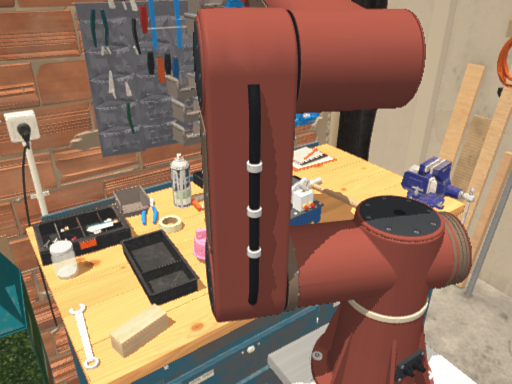

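```bash
python3 - <<'E'
from h import *
c=load('scene0.png'); im=c['image'][:,:,::-1]
cv2.imwrite('pics/crop4.png',cv2.convertScaleAbs(cv2.resize(im[220:310,110:210],None,fx=6,fy=6,interpolation=cv2.INTER_CUBIC),alpha=1.8))
c=load('w7.png'); im=c['image'][:,:,::-1]
cv2.imwrite('pics/crop5.png',cv2.convertScaleAbs(cv2.resize(im[200:340,372:512],None,fx=4,fy=4,interpolation=cv2.INTER_CUBIC),alpha=1.8))
E
```

```text
(no output)
```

View pics/crop4.png

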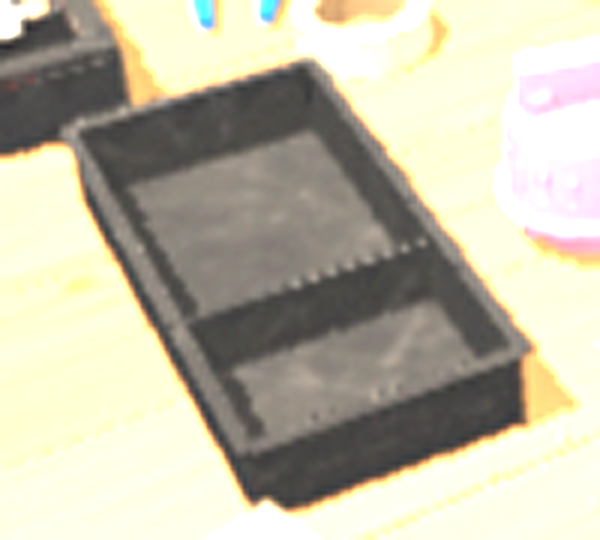

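```bash
python3 - <<'E'
from h import *
t=load('top0.png'); s=load('scene0.png')
T=[(102,52),(330,62),(303,537),(66,528)]; S=[(68,130),(315,62),(530,348),(235,452)]
P=[];Q=[]
for a,b in zip(T,S):
    ta=(110+a[0]/5.5,140+a[1]/5.5); sb=(110+b[0]/6,220+b[1]/6)
    p,r=tri([(t,*ta),(s,*sb)]); P.append(p); Q.append(plane(t,*ta,44)); print(p.round(1),np.round(r,1),Q[-1].round(1),plane(s,*sb,44).round(1))
P=np.array(P);Q=np.array(Q)
for A in (P,Q):
    c=A.mean(0); ax=(A[2]+A[3]-A[0]-A[1])/2; L=np.linalg.norm(ax); ax/=L; print('centre',c.round(1),'y axis',ax.round(3),L, 'long',(c-50*ax).round(1),'short',(c+79*ax).round(1))
E
```

```text
[679.6 309.4  40.5] [2.2 2.2] [680.  310.1  44. ] [672.1 309.   44. ]
[676.9 184.1  36.7] [0.5 0.5] [675.6 182.7  44. ] [665.4 187.4  44. ]
[413.4 190.4  39. ] [1.2 1.2] [412.9 188.1  44. ] [408.5 193.7  44. ]
[416.7 319.4  40.5] [0.9 0.9] [416.4 317.3  44. ] [413.4 321.1  44. ]
centre [546.7 250.8  39.1] y axis [-1.     0.031  0.004] 263.3425930368441 long [596.6 249.3  38.9] short [467.7 253.3  39.5]
centre [546.2 249.6  44. ] y axis [-1.     0.024  0.   ] 263.1854372872556 long [596.2 248.4  44. ] short [467.3 251.4  44. ]
```

Emit:
step_arm --pt "-0.02 0.016 0 0 0 0 -1" --pt "-0.033 0.026 0 0 0 0 -1" --pt "-0.033 0.026 0 0 0 0 -1" --pt "-0.033 0.026 0 0 0 0 -1" --pt "-0.033 0.026 0 0 0 0 -1" --pt "-0.033 0.026 0 0 0 0 -1" --pt "-0.033 0.026 0 0 0 0 -1" --pt "-0.033 0.026 0 0 0 0 -1" --pt "-0.033 0.026 0 0 0 0 -1" --pt "-0.02 0.016 0 0 0 0 -1" --pt "0 0 0 0 0 0 -1" --pt "0 0 0 0 0 0 -1"

```text
time_s: 13.12
ee_pos: [585.8, 226.1, 258.0]
tool_rot: [-0.362, 0.932, 0.008, -0.014]
wrist_force: [-0.2, -0.8, -2.4]
width: 12.7
```

```bash
python3 - <<'E'
from h import *
to([596,249,120],-137.3)
E
```

```text
t 13.12 pos [585.8 226.1 258. ] yaw -137.5 tilt 1.86 F [-0.2 -0.8 -2.4] M [-0.05  0.02 -0.04] w 12.7 j6 -0.59 | shift [-0.0343  0.0087  0.1836] turn [ 0.26 -0.2  -0.04]
```

Emit:
step_arm --pt "-0.017 0.004 0.02 0.13 -0.1 0 -1" --pt "-0.012 0.004 0.03 0.13 -0.1 0 -1" --pt "-0.006 0.001 0.03 0 0 0 -1" --pt "0 0 0.03 0 0 0 -1" --pt "0 0 0.02 0 0 0 -1" --pt "0 0 0 0 0 0 -1" --pt "0 0 0 0 0 0 -1"

```text
time_s: 13.7
ee_pos: [597.3, 243.9, 148.9]
tool_rot: [-0.36, 0.933, -0.001, -0.004]
wrist_force: [0.7, -0.2, -1.9]
width: 13.0
```

```bash
python3 - <<'E'
from h import *
to([596,249,90],-137.3)
shot('scene','s8.png'); c=shot('wrist','w8.png'); shot('top','t8.png')
E
```

```text
t 13.7 pos [597.3 243.9 148.9] yaw -137.8 tilt 0.43 F [ 0.7 -0.2 -1.9] M [-0.01 -0.11 -0.05] w 13.0 j6 -0.55 | shift [-0.0038  0.0061  0.0785] turn [ 0.02 -0.07 -0.08]
```

View pics/w8.png

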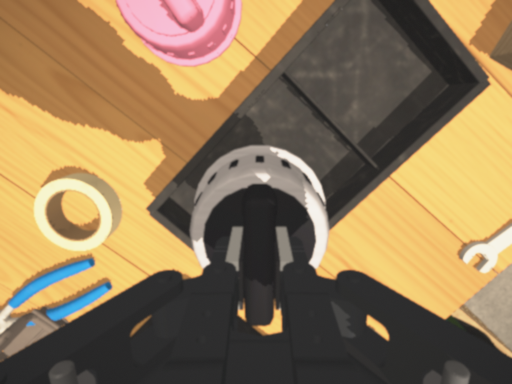

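View pics/s8.png

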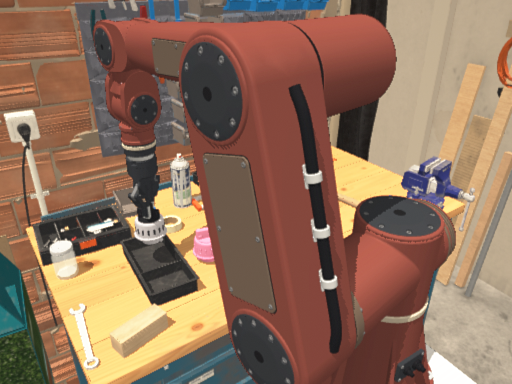

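```bash
python3 - <<'E'
from h import *
c=load('w8.png')
for u,v,z in [(287,75,38),(375,165,38),(487,80,44),(150,208,44)]: print(plane(c,u,v,z).round(1))
E
```

```text
[515.5 199.   38. ]
[517.3 303.4  38. ]
[415.8 314.9  44. ]
[672.8 186.   44. ]
```

Emit:
step_arm --pt "-0.004 0.006 0.02 0 -0.06 -0.05 -1" --pt "-0.002 0.003 0.025 0 0 0 -1" --pt "-0.001 0.002 0.02 0 0 0 -1" --pt "0 0 0.01 0 0 0 -1" --pt "0 0 0 0 0 0 -1" --pt "0 0 0 0 0 0 -1"

```text
time_s: 14.35
ee_pos: [602.7, 254.3, 102.8]
tool_rot: [-0.362, 0.932, -0.001, 0.008]
wrist_force: [0.4, 0.2, -1.8]
width: 12.6
```

```bash
python3 - <<'E'
from h import *
to([596,249,77],-137.3)
E
```

```text
t 14.35 pos [602.7 254.3 102.8] yaw -137.5 tilt 0.9 F [ 0.4  0.2 -1.8] M [-0.02 -0.02  0.03] w 12.6 j6 -0.54 | shift [0.0119 0.0011 0.0343] turn [-0.08  0.14 -0.04]
```

Emit:
step_arm --pt "0.01 0.001 0.008 -0.08 0.14 0 -1" --pt "0.004 0 0.01 0 0 0 -1" --pt "0 0 0.006 0 0 0 -1" --pt "0 0 0 0 0 0 -1" --pt "0 0 0 0 0 0 -1"

```text
time_s: 14.77
ee_pos: [595.9, 246.8, 87.1]
tool_rot: [-0.362, 0.932, -0.0, 0.001]
wrist_force: [-0.2, 0.2, -2.1]
width: 13.1
```

```bash
python3 - <<'E'
from h import *
to([596,249,77],-137.3)
E
```

```text
t 14.77 pos [595.9 246.8  87.1] yaw -137.6 tilt 0.16 F [-0.2  0.2 -2.1] M [ 0.    0.02 -0.03] w 13.1 j6 -0.55 | shift [-0.002   0.0022  0.0134] turn [-0.01  0.02 -0.05]
```

Emit:
step_arm --pt "-0.001 0.002 0.004 0 0 0 -1" --pt "0 0 0.004 0 0 0 -1" --pt "0 0 0.002 0 0 0 -1" --pt "0 0 0 0 0 0 -1"

```text
time_s: 15.1
ee_pos: [595.8, 248.7, 79.3]
tool_rot: [-0.362, 0.932, -0.0, 0.002]
wrist_force: [-0.2, -0.4, -2.2]
width: 13.0
```

```bash
python3 - <<'E'
from h import *
to([596,249,77],-137.3)
E
```

```text
t 15.1 pos [595.8 248.7  79.3] yaw -137.6 tilt 0.21 F [-0.2 -0.4 -2.2] M [ 0.    0.04 -0.05] w 13.0 j6 -0.55 | shift [-0.0005  0.0001  0.0031] turn [-0.02  0.03 -0.05]
```

Emit:
step_arm --pt "0 0 0.002 0 0 0 -1" --pt "0 0 0.002 0 0 0 -1" --pt "0 0 0 0 0 0 -1"

```text
time_s: 15.35
ee_pos: [596.6, 249.3, 78.2]
tool_rot: [-0.362, 0.932, -0.0, 0.003]
wrist_force: [0.2, -0.2, -2.2]
width: 12.6
```

```bash
python3 - <<'E'
from h import *
to([596,249,77],-137.3)
E
```

```text
t 15.35 pos [596.6 249.3  78.2] yaw -137.6 tilt 0.35 F [ 0.2 -0.2 -2.2] M [0.03 0.02 0.03] w 12.6 j6 -0.55 | shift [0.0009 0.0002 0.0016] turn [-0.03  0.05 -0.05]
```

Emit:
step_arm --pt "0.0005 0 0.003 -0.03 0.05 0 -1" --pt "0 0 0.002 0 0 0 -1" --pt "0 0 0 0 0 0 -1"

```text
time_s: 15.6
ee_pos: [597.7, 249.9, 78.2]
tool_rot: [-0.362, 0.932, 0.0, 0.002]
wrist_force: [-0.5, 0.0, -2.5]
width: 12.9
```

```bash
python3 - <<'E'
from h import *
to([596,249,77],-137.3)
E
```

```text
t 15.6 pos [597.7 249.9  78.2] yaw -137.5 tilt 0.24 F [-0.5  0.  -2.5] M [ 0.   -0.    0.01] w 12.9 j6 -0.55 | shift [0.0025 0.0007 0.0016] turn [-0.01  0.04 -0.04]
```

```bash
python3 - <<'E'
from h import *
s=env.get_state();print(s['joints'].round(3),s['joint_torque'].round(1),s['qd'].round(3))
c=shot('scene','s9.png'); cv2.imwrite('pics/s9c.png',cv2.resize(c['image'][180:320,90:230,::-1],None,fx=4,fy=4,interpolation=cv2.INTER_CUBIC))
E
```

```text
[ 1.94e-01  2.70e-01  4.00e-03  1.30e+00  1.00e-03 -5.47e-01] [  0.1 -65.4  51.4   0.1   0.    0. ] [-0.001 -0.001  0.015  0.008  0.002 -0.   ]
```

View pics/s9c.png

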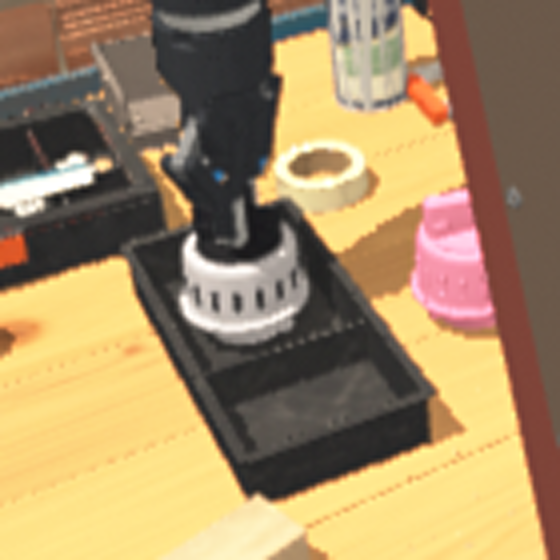

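Emit:
step_arm --pt "0.002 0.0005 0.004 0 0 0 -1" --pt "0.001 0 0.004 0 0 0 -1" --pt "0 0 0 0 0 0 -1"

```text
time_s: 15.9
ee_pos: [599.2, 250.7, 78.5]
tool_rot: [-0.363, 0.932, 0.001, 0.007]
wrist_force: [-1.2, -0.7, -2.4]
width: 13.0
```

```bash
python3 - <<'E'
from h import *
to([596,249,77],-137.3)
E
```

```text
t 15.9 pos [599.2 250.7  78.5] yaw -137.5 tilt 0.8 F [-1.2 -0.7 -2.4] M [-0.01  0.   -0.02] w 13.0 j6 -0.55 | shift [0.0047 0.0012 0.002 ] turn [-0.04  0.13 -0.03]
```

Emit:
step_arm --pt "0 0 0 0 0 0 -1" --pt "0 0 0 0 0 0 -1" --pt "0 0 0 0 0 0 -1"

```text
time_s: 16.15
ee_pos: [599.3, 250.7, 77.9]
tool_rot: [-0.363, 0.932, 0.001, 0.007]
wrist_force: [0.5, 1.3, 3.3]
width: 13.1
```

```bash
python3 - <<'E'
from h import *
to([596,249,77],-137.3)
s=env.get_state();print(s['joints'].round(4),s['joint_torque'].round(1),s['qd'].round(3))
E
```

```text
t 16.15 pos [599.3 250.7  77.9] yaw -137.5 tilt 0.81 F [0.5 1.3 3.3] M [ 0.26 -0.05  0.03] w 13.1 j6 -0.55 | shift [0.0048 0.0013 0.0011] turn [-0.04  0.14 -0.03]
[ 0.1935  0.2624 -0.0058  1.289   0.0039 -0.5485] [ -0.2 -62.8  49.1   0.2  -0.2  -0. ] [-0.     0.003  0.002 -0.007  0.002  0.001]
```

Emit:
step_arm --pt "0.006 0.001 -0.003 -0.05 0.15 0 -1" --pt "0.003 0 -0.003 0 0 0 -1" --pt "0 0 0 0 0 0 -1"

```text
time_s: 16.4
ee_pos: [592.5, 245.9, 81.0]
tool_rot: [-0.362, 0.932, 0.0, -0.003]
wrist_force: [-0.1, -0.8, -2.1]
width: 13.0
```

```bash
python3 - <<'E'
from h import *
to([596,249,77],-137.3)
s=env.get_state();print(s['joints'].round(4),s['joint_torque'].round(1),s['qd'].round(3))
E
```

```text
t 16.4 pos [592.5 245.9  81. ] yaw -137.5 tilt 0.34 F [-0.1 -0.8 -2.1] M [ 0.03  0.02 -0.02] w 13.0 j6 -0.55 | shift [-0.0063 -0.0001  0.0053] turn [ 0.03 -0.05 -0.03]
[ 1.9010e-01  2.6250e-01  2.0000e-04  1.3144e+00 -4.0000e-04 -5.5180e-01] [ -0.  -63.9  50.3   0.3  -0.   -0. ] [-0.001  0.018  0.007  0.008 -0.003  0.002]
```

Emit:
step_arm --pt "-0.001 0 0.004 0 0 0 -1" --pt "-0.001 0 0.003 0 0 0 -1" --pt "0 0 0 0 0 0 -1" --pt "0 0 0 0 0 0 -1"

```text
time_s: 16.73
ee_pos: [594.3, 246.7, 78.6]
tool_rot: [-0.362, 0.932, -0.0, -0.002]
wrist_force: [0.4, -0.0, -1.6]
width: 13.2
```

```bash
python3 - <<'E'
from h import *
to([596,249,77],-137.3)
E
```

```text
t 16.73 pos [594.3 246.7  78.6] yaw -137.5 tilt 0.23 F [ 0.4 -0.  -1.6] M [0.02 0.01 0.01] w 13.2 j6 -0.55 | shift [-0.0037  0.0007  0.0022] turn [ 0.01 -0.04 -0.04]
```

Within 1 mm of the floor. I'll ease down once more and release.

Emit:
step_arm --pt "0 0 0.003 0 0 0 -1" --pt "0 0 0.001 0 0 0 -1" --pt "0 0 0 0 0 0 -1"

```text
time_s: 16.98
ee_pos: [595.1, 247.0, 77.9]
tool_rot: [-0.362, 0.932, -0.0, -0.001]
wrist_force: [-1.1, 1.2, -2.0]
width: 12.7
```

Emit:
step_arm --pt "0 0 0 0 0 0 -0.4" --pt "0 0 0 0 0 0 0" --pt "0 0 0 0 0 0 0.4" --pt "0 0 0 0 0 0 0.4"

```text
time_s: 17.32
ee_pos: [595.3, 247.1, 77.0]
tool_rot: [-0.362, 0.932, -0.0, -0.001]
wrist_force: [-0.2, -0.3, 0.3]
width: 59.2
```

```bash
python3 - <<'E'
from h import *
to([596,249,77],-137.3)
c=shot('scene','s10.png'); cv2.imwrite('pics/s10c.png',cv2.resize(c['image'][180:320,90:230,::-1],None,fx=4,fy=4,interpolation=cv2.INTER_CUBIC))
shot('wrist','w10.png')
E
```

```text
t 17.32 pos [595.3 247.1  77. ] yaw -137.5 tilt 0.08 F [-0.2 -0.3  0.3] M [-0.01  0.04  0.05] w 59.2 j6 -0.55 | shift [-0.0024  0.0012 -0.    ] turn [-0.   -0.01 -0.04]
```

View pics/w10.png

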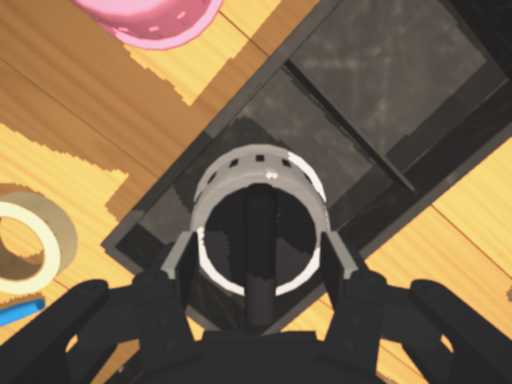

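Emit:
step_arm --pt "0 0 -0.01 0 0 0 0.4" --pt "0 0 -0.02 0 0 0 0.4" --pt "0 0 -0.04 0 0 0 0.7" --pt "0 0 -0.05 0 0 0 1" --pt "0 0 -0.05 0 0 0 1" --pt "0 0 -0.05 0 0 0 1" --pt "0 0 -0.05 0 0 0 1" --pt "0 0 -0.03 0 0 0 1" --pt "0 0 0 0 0 0 1"

```text
time_s: 18.17
ee_pos: [592.2, 246.6, 312.9]
tool_rot: [-0.362, 0.932, 0.0, -0.003]
wrist_force: [-0.7, -0.2, 0.5]
width: 85.5
```

```bash
python3 - <<'E'
from h import *
to([530,-110,330],-137.3)
c=shot('wrist','w11.png')
c=shot('top','t11.png')
cv2.imwrite('pics/t11c.png',cv2.resize(c['image'][130:250,110:340,::-1],None,fx=3.4,fy=3.4,interpolation=cv2.INTER_CUBIC))
E
```

```text
t 18.17 pos [592.2 246.6 312.9] yaw -137.5 tilt 0.36 F [-0.7 -0.2  0.5] M [ 0.   -0.05  0.02] w 85.5 j6 -0.55 | shift [ 0.3824 -0.2945 -0.0213] turn [ 0.03 -0.06 -0.04]
```

View pics/w11.png

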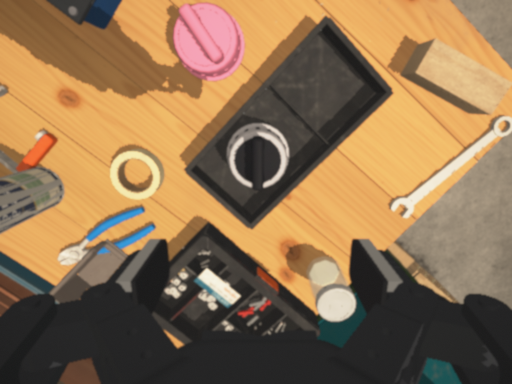

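View pics/t11c.png

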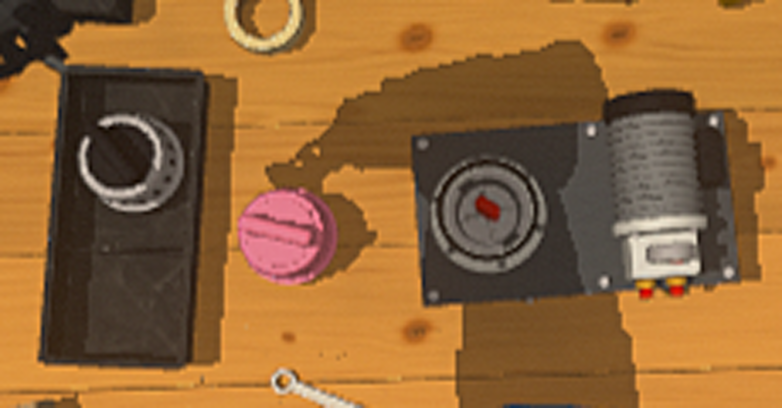

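Emit:
step_arm --pt "0.03 -0.023 0 0 0 0 1" --pt "0.04 -0.031 0 0 0 0 1" --pt "0.04 -0.031 0 0 0 0 1" --pt "0.04 -0.031 0 0 0 0 1" --pt "0.04 -0.031 0 0 0 -0.3 1" --pt "0.04 -0.031 0 0 0 -0.3 1" --pt "0.04 -0.031 0 0 0 -0.3 1" --pt "0.04 -0.031 0 0 0 -0.3 1" --pt "0.03 -0.025 0 0 0 0 1" --pt "0.01 -0.01 0 0 0 0 1" --pt "0 0 0 0 0 0 1" --pt "0 0 0 0 0 0 1"

```text
time_s: 19.27
ee_pos: [539.4, -94.8, 286.1]
tool_rot: [-0.422, 0.906, 0.01, -0.017]
wrist_force: [0.7, 1.0, -0.1]
width: 85.1
```

```bash
python3 - <<'E'
from h import *
to([546.5,-74.5,250],-131)
c=shot('wrist','w12.png')
cv2.imwrite('pics/w12b.png',cv2.resize(c['image'][:,:,::-1],(800,600),interpolation=cv2.INTER_CUBIC))
E
```

```text
t 19.27 pos [539.4 -94.8 286.1] yaw -130.1 tilt 2.27 F [ 0.7  1.  -0.1] M [-0.05 -0.07  0.03] w 85.1 j6 -1.28 | shift [-0.0279  0.0086  0.0479] turn [ 0.33 -0.23  0.16]
```

View pics/w12b.png

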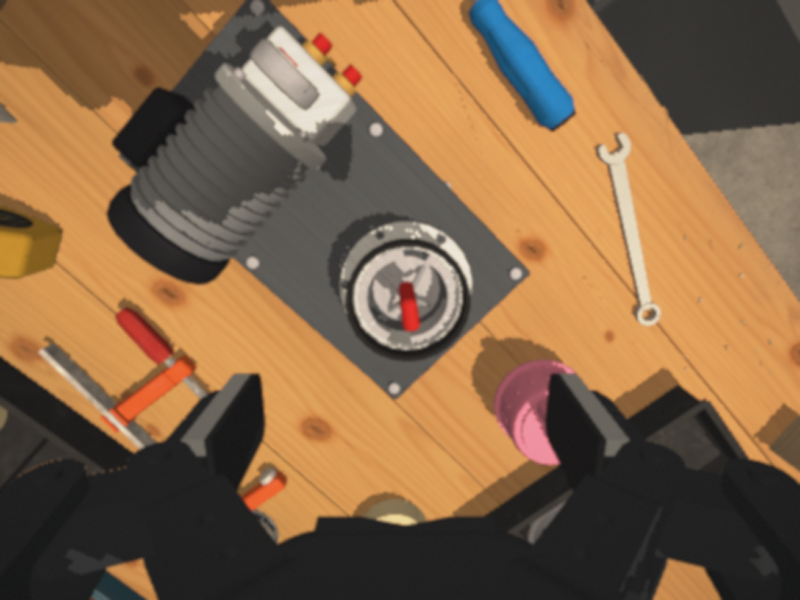

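The red handle stands in the neck at 800-scale (409,307); the red gauge nuts at (322,45) and (352,75) and the red file handle are elsewhere. Enlarging it to measure.

```bash
python3 - <<'E'
from h import *
c=load('w12.png')
def red(c,x0,x1,y0,y1):
    im=np.array(c['image']).astype(int); m=((im[...,0]>90)&(im[...,1]<70)&(im[...,2]<70)).astype(np.uint8)
    k=np.zeros_like(m);k[y0:y1,x0:x1]=m[y0:y1,x0:x1]; ys,xs=np.nonzero(k); 
    r=cv2.minAreaRect(np.c_[xs,ys].astype(np.float32)); return len(xs),r,cv2.boxPoints(r).round(1).tolist()
print(red(c,225,300,150,240)); t=load('t11.png'); print(red(t,235,280,175,205))
cv2.imwrite('pics/crop12.png',cv2.resize(c['image'][150:230,215:305,::-1],None,fx=7,fy=7,interpolation=cv2.INTER_CUBIC))
E
```

```text
(299, ((261.5854187011719, 195.89663696289062), (30.528528213500977, 11.4244966506958), 84.5596694946289), [[254.5, 181.1999969482422], [265.79998779296875, 180.1999969482422], [268.70001220703125, 210.60000610351562], [257.29998779296875, 211.60000610351562]])
(33, ((253.50003051757812, 190.50001525878906), (8.485280990600586, 4.242640495300293), 45.0), [[249.0, 189.0], [252.0, 186.0], [258.0, 192.0], [255.0, 195.0]])
```

View pics/crop12.png

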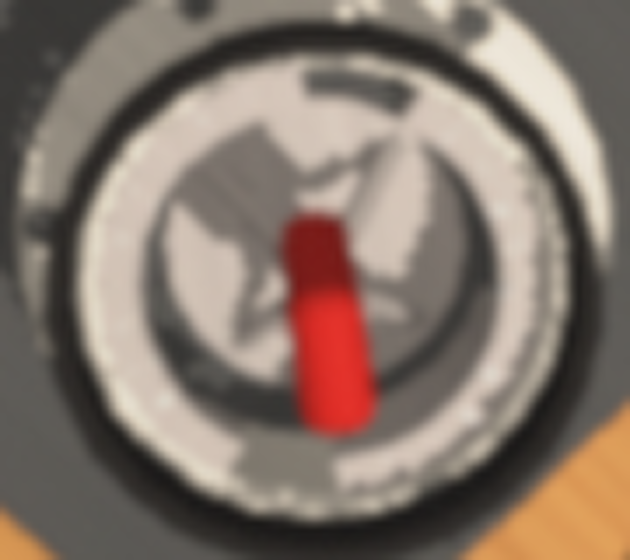

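```bash
python3 - <<'E'
from h import *
c=load('w12.png'); t=load('t11.png')
a=(215+322/7,150+292/7); b=(215+343/7,150+428/7); m=((a[0]+b[0])/2,(a[1]+b[1])/2)
for z in (145,151):
    A=plane(c,*a,z);B=plane(c,*b,z);d=A-B;print(z,A.round(1),B.round(1),((A+B)/2).round(1),np.linalg.norm(d),np.degrees(np.arctan2(d[1],d[0])),plane(t,253.5,190.5,z).round(1))
print(tri([(c,*m),(t,253.5,190.5)]))
E
```

```text
145 [541.7 -82.3 145. ] [552.3 -65.1 145. ] [547.  -73.7 145. ] 20.129842477738766 -121.54411920388053 [547.  -75.4 145. ]
151 [540.8 -83.7 151. ] [551.1 -66.9 151. ] [546.  -75.3 151. ] 19.705934090231143 -121.54411920388043 [546.3 -75.5 151. ]
(array([546.13732455, -75.41730913, 150.99865856]), [np.float64(0.20527829328745797), np.float64(0.20527829328755798)])
```

```bash
python3 - <<'E'
from h import *
to([546.1,-75.4,200],-122)
E
```

```text
t 19.32 pos [539.4 -94.4 286. ] yaw -130.0 tilt 2.29 F [-0.   0.1 -0.8] M [ 0.03 -0.08 -0.02] w 85.4 j6 -1.28 | shift [-0.0277  0.0057  0.1143] turn [ 0.34 -0.2  -1.4 ]
```

Emit:
step_arm --pt "-0.012 0.003 0.01 0.15 -0.1 -0.5 0.5" --pt "-0.01 0.003 0.02 0.15 -0.1 -0.4 0" --pt "-0.006 0.001 0.03 0 0 -0.3 -0.15" --pt "-0.002 0 0.03 0 0 0 -0.15" --pt "0 0 0.02 0 0 0 -0.15" --pt "0 0 0 0 0 0 -0.15" --pt "0 0 0 0 0 0 -0.15"

```text
time_s: 19.9
ee_pos: [548.7, -60.3, 199.1]
tool_rot: [-0.484, 0.875, 0.003, -0.0]
wrist_force: [0.5, -1.2, -0.3]
width: 36.2
```

```bash
python3 - <<'E'
from h import *
to([546.1,-75.4,160],-122)
c=shot('wrist','w13.png')
cv2.imwrite('pics/w13b.png',cv2.resize(c['image'][:,:,::-1],(800,600),interpolation=cv2.INTER_CUBIC))
E
```

```text
t 19.9 pos [548.7 -60.3 199.1] yaw -122.1 tilt 0.29 F [ 0.5 -1.2 -0.3] M [0.01 0.03 0.04] w 36.2 j6 -1.36 | shift [ 0.019 -0.008  0.052] turn [ 0.05  0.02 -0.02]
```

View pics/w13b.png

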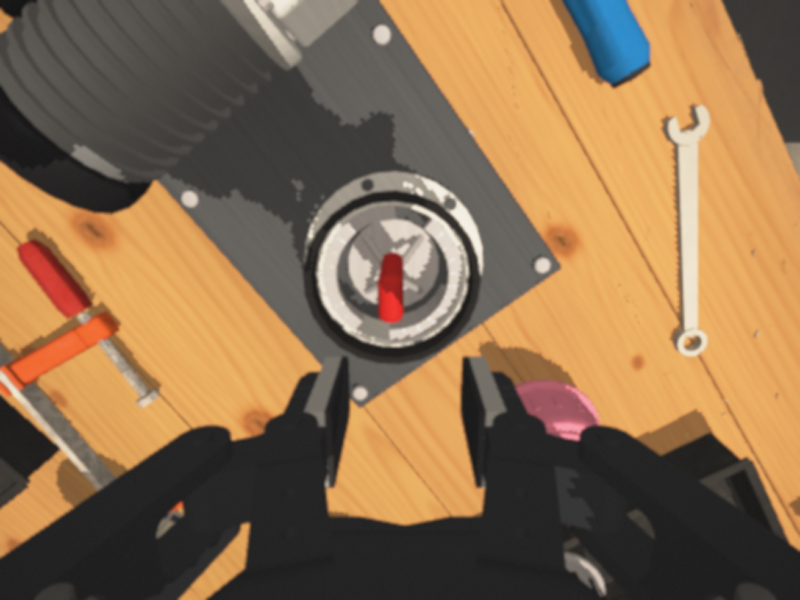

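Emit:
step_arm --pt "0.015 -0.006 0 0 0 0 -0.15" --pt "0.003 -0.002 0 0 0 0 -0.15" --pt "0 0 0 0 0 0 -0.15" --pt "0 0 0 0 0 0 -0.15"

```text
time_s: 20.28
ee_pos: [548.0, -76.2, 203.0]
tool_rot: [-0.484, 0.875, 0.001, 0.001]
wrist_force: [-0.9, -1.3, -0.5]
width: 36.6
```

```bash
python3 - <<'E'
from h import *
to([546.1,-75.4,160],-122)
c=shot('wrist','w14.png')
cv2.imwrite('pics/w14b.png',cv2.resize(c['image'][:,:,::-1],(800,600),interpolation=cv2.INTER_CUBIC))
E
```

```text
t 20.28 pos [548.  -76.2 203. ] yaw -122.1 tilt 0.17 F [-0.9 -1.3 -0.5] M [-0.03  0.03 -0.03] w 36.6 j6 -1.39 | shift [0.0005 0.0027 0.0573] turn [ 0.    0.03 -0.01]
```

View pics/w14b.png

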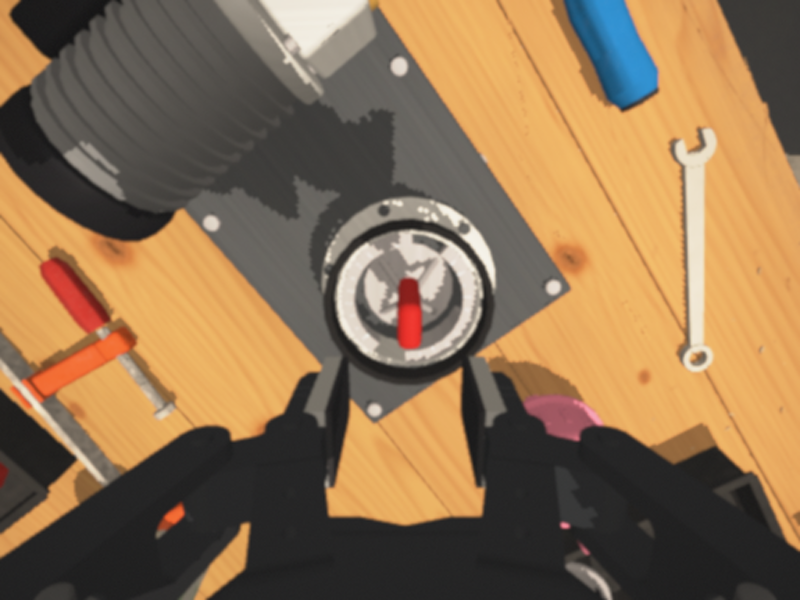

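Emit:
step_arm --pt "0.0005 0.002 0.015 0 0 0 -0.15" --pt "0.0005 0 0.02 0 0 0 -0.15" --pt "0.0005 0 0.012 0 0 0 -0.15" --pt "0 0 0 0 0 0 -0.15" --pt "0 0 0 0 0 0 -0.15"

```text
time_s: 20.75
ee_pos: [546.4, -76.8, 165.7]
tool_rot: [-0.484, 0.875, 0.0, 0.002]
wrist_force: [0.2, -0.7, -0.2]
width: 36.2
```

```bash
python3 - <<'E'
from h import *
to([546.1,-75.4,121],-122)
c=shot('wrist','w15.png')
cv2.imwrite('pics/w15b.png',cv2.resize(c['image'][:,:,::-1],(800,600),interpolation=cv2.INTER_CUBIC))
a=load('w14.png')
for (u,v),c in (((410/1.5625,326/1.5625),a),): print(plane(c,u,v,151))
E
```

```text
t 20.75 pos [546.4 -76.8 165.7] yaw -122.1 tilt 0.21 F [ 0.2 -0.7 -0.2] M [ 0.03  0.03 -0.02] w 36.2 j6 -1.39 | shift [-0.0012  0.0014  0.0596] turn [-0.01  0.03 -0.02]
[545.76325647 -75.75995068 151.        ]
```

View pics/w15b.png

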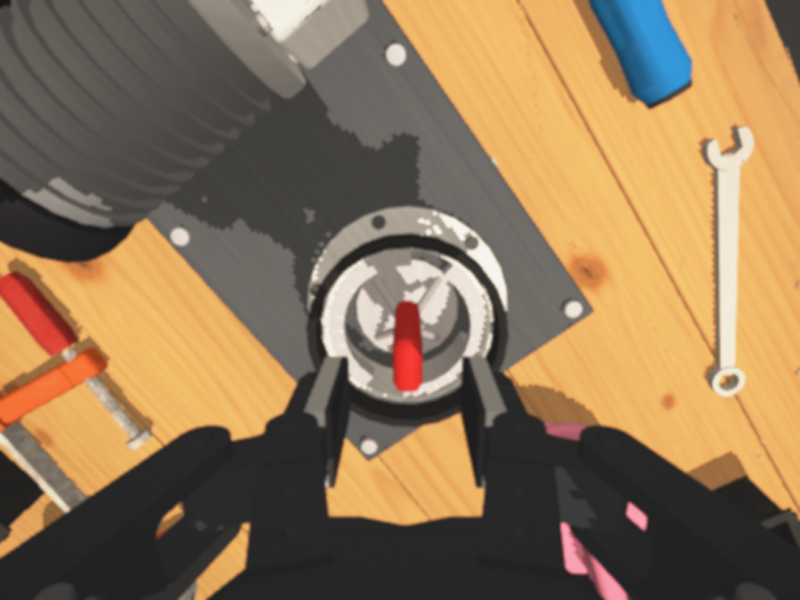

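Emit:
step_arm --pt "-0.001 0.001 0.012 0 0 0 -0.15" --pt "0 0.0005 0.018 0 0 0 -0.15" --pt "0 0 0.015 0 0 0 -0.15" --pt "0 0 0.008 0 0 0 -0.15" --pt "0 0 0 0 0 0 -0.15" --pt "0 0 0 0 0 0 -0.15"

```text
time_s: 21.3
ee_pos: [545.9, -75.1, 122.0]
tool_rot: [-0.484, 0.875, 0.0, 0.002]
wrist_force: [-0.4, 0.3, 1.0]
width: 36.3
```

```bash
python3 - <<'E'
from h import *
to([546.1,-75.4,121],-122)
E
```

```text
t 21.3 pos [545.9 -75.1 122. ] yaw -122.1 tilt 0.22 F [-0.4  0.3  1. ] M [-0.05 -0.02 -0.03] w 36.3 j6 -1.39 | shift [ 0.0002 -0.0004  0.0013] turn [-0.02  0.03 -0.02]
```

Emit:
step_arm --pt "0 0 0 0 0 0 -1" --pt "0 0 0 0 0 0 -1" --pt "0 0 0 0 0 0 -1" --pt "0 0 0 0 0 0 -1" --pt "0 0 0 0 0 0 -1" --grip_force 40

```text
time_s: 21.72
ee_pos: [546.3, -75.3, 122.8]
tool_rot: [-0.484, 0.875, -0.0, 0.002]
wrist_force: [-0.7, -0.2, -1.5]
width: 10.1
```

Emit:
step_arm --pt "0 0 -0.004 0 0 0 -1" --pt "0 0 -0.008 0 0 0 -1" --pt "0 0 -0.01 0 0 0 -1" --pt "0 0 0 0 0 0 -1"

```text
time_s: 22.05
ee_pos: [546.2, -75.3, 141.1]
tool_rot: [-0.484, 0.875, -0.0, 0.002]
wrist_force: [0.8, 0.5, -1.0]
width: 10.1
```

```bash
python3 - <<'E'
from h import *
to([546.1,-75.4,235],-122)
c=shot('wrist','w16.png')
cv2.imwrite('pics/w16b.png',cv2.resize(c['image'][:,:,::-1],(800,600),interpolation=cv2.INTER_CUBIC))
E
```

```text
t 22.05 pos [546.2 -75.3 141.1] yaw -122.1 tilt 0.25 F [ 0.8  0.5 -1. ] M [-0.02  0.07 -0.04] w 10.1 j6 -1.39 | shift [-0.0003 -0.0003 -0.1251] turn [-0.02  0.04 -0.02]
```

View pics/w16b.png

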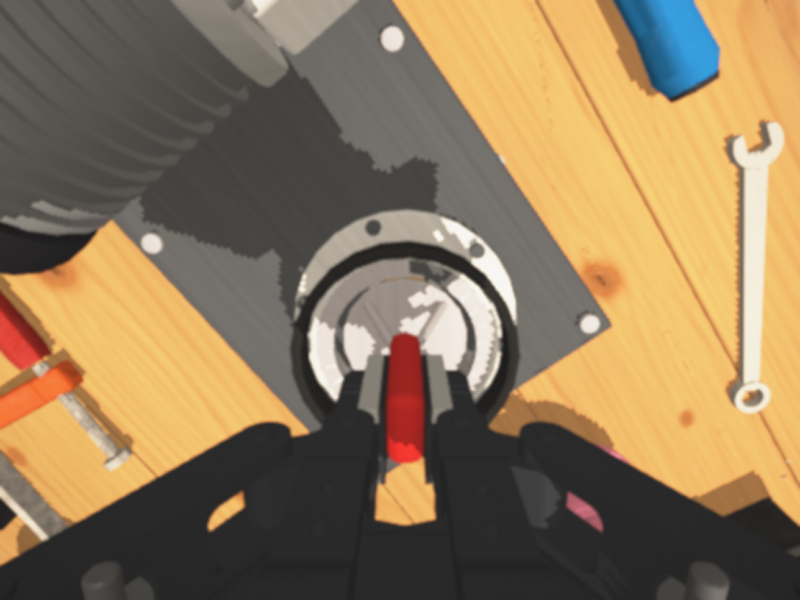

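Emit:
step_arm --pt "0 0 -0.012 0 0 0 -1" --pt "0 0 -0.018 0 0 0 -1" --pt "0 0 -0.022 0 0 0 -1" --pt "0 0 -0.024 0 0 0 -1" --pt "0 0 -0.03 0 0 0 -1" --pt "0 0 -0.035 0 0 0 -1" --pt "0 0 -0.035 0 0 0 -1" --pt "0 0 0 0 0 0 -1"

```text
time_s: 22.77
ee_pos: [544.0, -74.9, 284.2]
tool_rot: [-0.484, 0.875, 0.0, 0.002]
wrist_force: [1.0, -0.1, -0.2]
width: 10.4
```

```bash
python3 - <<'E'
from h import *
to([467,251.5,250],-122)
c=shot('wrist','w17.png')
E
```

```text
t 22.77 pos [544.  -74.9 284.2] yaw -122.1 tilt 0.22 F [ 1.  -0.1 -0.2] M [-0.   -0.06 -0.02] w 10.4 j6 -1.39 | shift [-0.3138  0.3186  0.0461] turn [-0.02  0.03 -0.02]
```

View pics/w17.png

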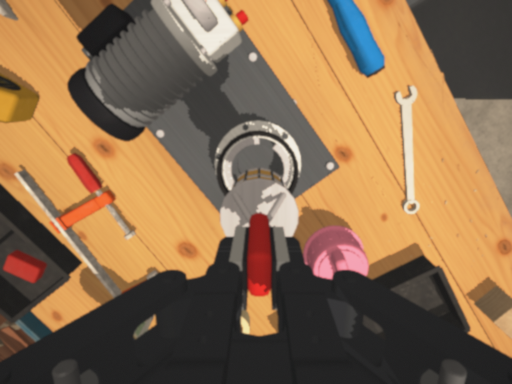

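Emit:
step_arm --pt "-0.02 0.02 0 0 0 0 -1" --pt "-0.033 0.033 0 0 0 0 -1" --pt "-0.033 0.033 0 0 0 0 -1" --pt "-0.033 0.033 0 0 0 0 -1" --pt "-0.033 0.033 0 0 0 0 -1" --pt "-0.033 0.033 0 0 0 0 -1" --pt "-0.033 0.033 0 0 0 0 -1" --pt "-0.033 0.033 0 0 0 0 -1" --pt "-0.03 0.03 0 0 0 0 -1" --pt "-0.018 0.018 0 0 0 0 -1" --pt "0 0 0 0 0 0 -1" --pt "0 0 0 0 0 0 -1"

```text
time_s: 23.82
ee_pos: [466.6, 246.8, 277.6]
tool_rot: [-0.482, 0.876, 0.002, -0.002]
wrist_force: [-0.1, -1.0, -0.8]
width: 10.0
```

```bash
python3 - <<'E'
from h import *
to([467,251.5,160],-122)
c=shot('wrist','w18.png')
E
```

```text
t 23.82 pos [466.6 246.8 277.6] yaw -122.3 tilt 0.34 F [-0.1 -1.  -0.8] M [-0.02  0.05 -0.  ] w 10.0 j6 -0.77 | shift [-0.0058  0.0021  0.1569] turn [ 0.06 -0.01 -0.06]
```

View pics/w18.png

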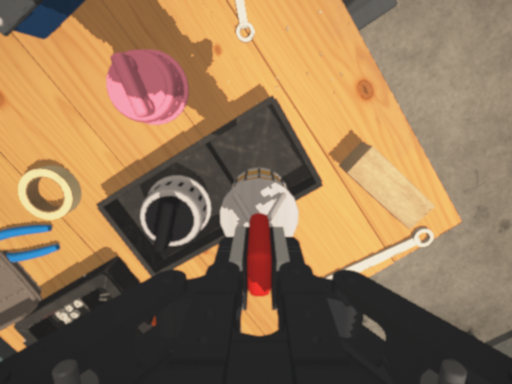

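```bash
python3 - <<'E'
from h import *
c=load('w18.png')
for u,v,z in [(272,98,44),(321,185,44),(207,150,38),(99,207,44),(155,273,44)]: print(plane(c,u,v,z).round(1))
E
```

```text
[413.4 193.7  44. ]
[416.4 318.   44. ]
[514.8 203.5  38. ]
[674.6 189.1  44. ]
[673.1 305.3  44. ]
```

Emit:
step_arm --pt "-0.004 0.001 0.02 0.03 0 0 -1" --pt "-0.002 0.001 0.03 0.03 0 0 -1" --pt "0 0 0.035 0 0 0 -1" --pt "0 0 0.035 0 0 0 -1" --pt "0 0 0.025 0 0 0 -1" --pt "0 0 0 0 0 0 -1" --pt "0 0 0 0 0 0 -1"

```text
time_s: 24.45
ee_pos: [470.0, 244.4, 164.7]
tool_rot: [-0.478, 0.878, -0.001, -0.0]
wrist_force: [-0.1, -0.3, -0.6]
width: 10.1
```

```bash
python3 - <<'E'
from h import *
to([467,251.5,93],-122)
E
```

```text
t 24.45 pos [470.  244.4 164.7] yaw -122.9 tilt 0.15 F [-0.1 -0.3 -0.6] M [0.01 0.03 0.  ] w 10.1 j6 -0.76 | shift [-0.006   0.0087  0.0956] turn [-0.02 -0.02 -0.15]
```

Emit:
step_arm --pt "-0.006 0.009 0.005 0 0 0 -1" --pt "-0.001 0.003 0.012 0 0 0 -1" --pt "0 0 0.015 0 0 0 -1" --pt "0 0 0.008 0 0 0 -1" --pt "0 0 0 0 0 0 -1" --pt "0 0 0 0 0 0 -1"

```text
time_s: 24.95
ee_pos: [467.4, 253.9, 136.2]
tool_rot: [-0.477, 0.879, -0.002, 0.002]
wrist_force: [-0.1, 0.8, -1.3]
width: 10.0
```

```bash
python3 - <<'E'
from h import *
to([467,252,93],-122)
c=shot('wrist','w19.png')
E
```

```text
t 24.95 pos [467.4 253.9 136.2] yaw -123.0 tilt 0.33 F [-0.1  0.8 -1.3] M [ 0.03  0.05 -0.02] w 10.0 j6 -0.74 | shift [ 0.0025 -0.0006  0.0576] turn [-0.06  0.02 -0.17]
```

View pics/w19.png

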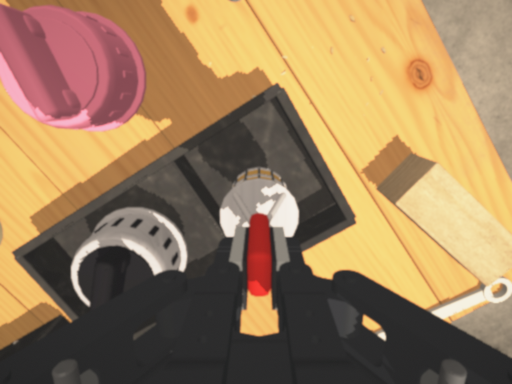

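Centred over the short bay at (267,180). Descending to just above the floor.

Emit:
step_arm --pt "0.001 0 0.012 0 0 0 -1" --pt "0.001 0 0.015 0 0 0 -1" --pt "0 0 0.012 0 0 0 -1" --pt "0 0 0.006 0 0 0 -1" --pt "0 0 0 0 0 0 -1" --pt "0 0 0 0 0 0 -1"

```text
time_s: 25.5
ee_pos: [466.8, 252.3, 99.0]
tool_rot: [-0.477, 0.879, -0.002, 0.002]
wrist_force: [0.5, -0.7, -0.7]
width: 10.3
```

```bash
python3 - <<'E'
from h import *
to([467,252,92],-122)
E
```

```text
t 25.5 pos [466.8 252.3  99. ] yaw -123.0 tilt 0.34 F [ 0.5 -0.7 -0.7] M [0.   0.   0.05] w 10.3 j6 -0.74 | shift [ 0.0002 -0.0004  0.0093] turn [-0.06  0.02 -0.17]
```

Emit:
step_arm --pt "0 0 0.004 -0.06 0.02 0 -1" --pt "0 0 0.003 0 0 0 -1" --pt "0 0 0 0 0 0 -1" --pt "0 0 0 0 0 0 -1"

```text
time_s: 25.83
ee_pos: [467.1, 252.3, 93.7]
tool_rot: [-0.477, 0.879, 0.0, -0.0]
wrist_force: [0.3, 0.4, -0.7]
width: 10.2
```

```bash
python3 - <<'E'
from h import *
to([467,252,92],-122)
E
```

```text
t 25.83 pos [467.1 252.3  93.7] yaw -123.0 tilt 0.04 F [ 0.3  0.4 -0.7] M [-0.01  0.01 -0.02] w 10.2 j6 -0.75 | shift [ 0.0004 -0.0001  0.0022] turn [ 0.01  0.   -0.17]
```

Emit:
step_arm --pt "0 0 0.003 0 0 0 -1" --pt "0 0 0 0 0 0 -1" --pt "0 0 0 0 0 0 -1"

```text
time_s: 26.08
ee_pos: [467.7, 252.4, 91.9]
tool_rot: [-0.477, 0.879, 0.0, 0.0]
wrist_force: [-0.2, 0.0, -2.3]
width: 10.2
```

```bash
python3 - <<'E'
from h import *
to([467,252,92],-122)
E
```

```text
t 26.08 pos [467.7 252.4  91.9] yaw -123.0 tilt 0.06 F [-0.2  0.  -2.3] M [-0.   -0.04 -0.  ] w 10.2 j6 -0.75 | shift [ 0.001   0.0005 -0.0001] turn [-0.    0.01 -0.17]
```

Emit:
step_arm --pt "0 0 0.003 0 0 0 -1" --pt "0 0 0 0 0 0 -1" --pt "0 0 0 0 0 0 -1" --pt "0 0 0 0 0 0 -1"

```text
time_s: 26.42
ee_pos: [469.2, 252.8, 92.7]
tool_rot: [-0.477, 0.879, -0.001, 0.003]
wrist_force: [0.5, -0.7, -2.5]
width: 10.3
```

```bash
python3 - <<'E'
from h import *
to([467,252,92],-122)
E
```

```text
t 26.42 pos [469.2 252.8  92.7] yaw -123.0 tilt 0.29 F [ 0.5 -0.7 -2.5] M [-0.04  0.04  0.02] w 10.3 j6 -0.75 | shift [0.0025 0.0019 0.0009] turn [-0.03  0.04 -0.17]
```

Emit:
step_arm --pt "0 0 0.002 0 0 0 -1" --pt "0 0 0 0 0 0 -1" --pt "0 0 0 0 0 0 -1" --pt "0 0 0 0 0 0 -1" --pt "0 0 0 0 0 0 -1"

```text
time_s: 26.83
ee_pos: [469.7, 252.9, 91.5]
tool_rot: [-0.477, 0.879, -0.001, 0.003]
wrist_force: [-0.7, 0.2, 1.5]
width: 10.1
```

```bash
python3 - <<'E'
from h import *
to([467,252,92],-122)
shot('wrist','w20.png')
E
```

```text
t 26.83 pos [469.7 252.9  91.5] yaw -123.0 tilt 0.36 F [-0.7  0.2  1.5] M [-0.05  0.17  0.01] w 10.1 j6 -0.75 | shift [ 0.003   0.0023 -0.0007] turn [-0.04  0.05 -0.17]
```

View pics/w20.png

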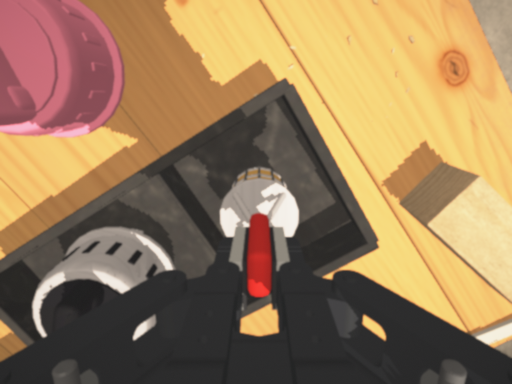

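Fz has risen to +1.5 N, so it is on the floor (TCP 91.5). Releasing partly, then straight up.

Emit:
step_arm --pt "0 0 0 0 0 0 -0.5" --pt "0 0 0 0 0 0 -0.2" --pt "0 0 0 0 0 0 0.2" --pt "0 0 0 0 0 0 0.2"

```text
time_s: 27.22
ee_pos: [469.4, 252.9, 90.9]
tool_rot: [-0.477, 0.879, -0.001, 0.003]
wrist_force: [-0.2, 0.1, 0.0]
width: 51.4
```

```bash
python3 - <<'E'
from h import *
to([469,252,92],-122)
shot('wrist','w21.png')
E
```

```text
t 27.22 pos [469.4 252.9  90.9] yaw -123.0 tilt 0.31 F [-0.2  0.1  0. ] M [ 0.04 -0.01  0.  ] w 51.4 j6 -0.75 | shift [ 0.0012 -0.0002 -0.0015] turn [-0.04  0.04 -0.17]
```

View pics/w21.png

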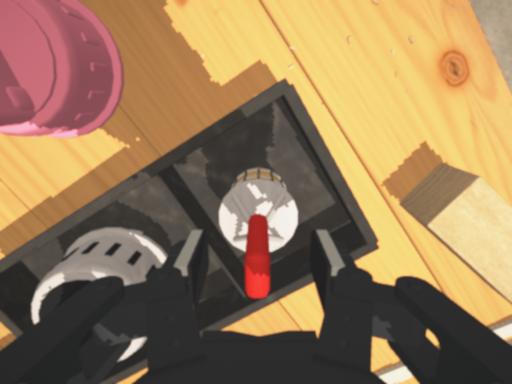

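Emit:
step_arm --pt "0 0 -0.01 0 0 0 0.2" --pt "0 0 -0.02 0 0 0 0.2" --pt "0 0 -0.04 0 0 0 0.2" --pt "0 0 -0.05 0 0 0 0.2" --pt "0 0 -0.05 0 0 0 0.2" --pt "0 0 -0.05 0 0 0 0.2" --pt "0 0 -0.05 0 0 0 0.2" --pt "0 0 -0.03 0 0 0 0.2" --pt "0 0 0 0 0 0 0.2" --pt "0 0 0 0 0 0 0.2"

```text
time_s: 28.1
ee_pos: [465.3, 251.7, 329.0]
tool_rot: [-0.477, 0.879, -0.0, 0.002]
wrist_force: [-0.5, -0.6, 0.2]
width: 50.9
```

```bash
python3 - <<'E'
from h import *
to([469,252,92],-122)
a=shot('wrist','w22.png'); b=shot('scene','s22.png'); c=shot('top','t22.png')
o=np.vstack([np.hstack([cv2.resize(a['image'],(400,300)),cv2.resize(b['image'][190:310,90:250],(400,300))]),cv2.resize(c['image'][120:270,60:400],(800,300))]); cv2.imwrite('pics/m22.png',o[:,:,::-1])
E
```

```text
t 28.1 pos [465.3 251.7 329. ] yaw -123.0 tilt 0.18 F [-0.5 -0.6  0.2] M [ 0.05 -0.01  0.02] w 50.9 j6 -0.75 | shift [-0.0022 -0.0034  0.3159] turn [-0.02  0.03 -0.17]
```

View pics/m22.png

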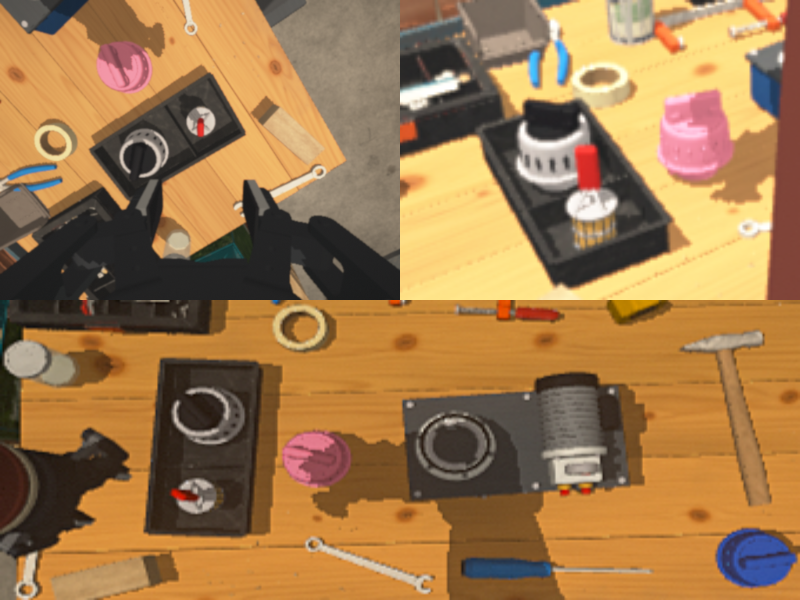

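The cap stands upright in the long bay and the strainer stands in the short bay. The arm is clear of everything and the other items are where they were. Handing in.

```bash
python3 - <<'E'
from h import *
env.hand_in()
E
```

```text
the job is handed in; nothing more can be done
```

The cap and the strainer are both out of the power pack and in the empty black tray, and I handed the job in at 28 s. No verdict was reported.

- **Cap:** I pressed it about 6 to 7 mm and turned it about 84° anticlockwise. The torque rose from about 0.15–0.2 to 0.59 N m at the stop. I then backed off 3°, and it lifted off freely. It stands upright in the tray's long bay.
- **Strainer:** I drew it out by the red handle and stood it in the tray's short bay. I felt it touch the floor before letting go.
- **Last checks:** All three cameras show both parts standing upright in the tray and the gripper well clear at about 330 mm. The screwdriver, spanner and tape roll look unmoved by eye; I did not measure them.
- **Disagreements:**
  - My image measurements put the top of the cap's bar 5 to 9 mm below the height in the text. The height at which the cap touched the tray floor fitted the text's value.
  - The arm drifted a few millimetres on small moves, so both set-downs needed several small corrections.

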